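# Rock the weight rings out of the stoneware tub and stack them on the pencil stand's post

## Task

The brass weight rings for a desk pencil stand are in the heavy stoneware tub: without lifting the tub or reaching into it, rock it forward by its handle on its pouring-side base edge, that edge staying down on the tray, until every ring has slid out, then set the tub back upright. Thread all the weight rings on to the stand's post, widest at the bottom and each narrower one above, every ring lying flat and fully home. Leave the mug, pencil parts and other things on the table where they are.

Things in the scene. Friction and masses are not known exactly. Their poses are not given: they have to be found in the camera images.
- tub: heavy grey stoneware tub, about 2.2 kg, loose in the tray: open trough 188 (x) x 144 (y) x 72 mm high; walls 10, floor 8 mm thick. Origin: middle of the pouring-side base edge, on the underside; x points out of the pouring side (the tub lies at x -188 to 0 mm), z up. The pouring side is 66 mm high, the other three 72 mm
- tub_lip (a point): middle of the top of the tub's low pouring side (tub frame x -4, y 0, z 66 mm). Inside, a ramp rises to it at 47 degrees from the floor, beginning 62 mm behind the pouring edge; ramp, lip and sides are slippery glaze. The rings slide up over this lip and out between about 60 and 86 degrees of forward tilt
- tub_balance (a point): about the tub's centre of mass (tub frame x -93, y 0, z 28 mm): it balances near 73 degrees of forward tilt; let go before that it falls back upright, beyond that it falls on to its pouring side
- tub_handle (a point): middle of the tub's handle: a horizontal round steel bar 10 mm thick and 104 mm long, along the tub's y, held by arms at both ends 45 mm behind the rear wall at 78 mm height (tub frame: x = -233 mm, y = 0, z = 78 mm); the fingers fit round it from above, and it can turn in a grip
- tray: shallow wooden tray fixed to the table, 460 mm (x) by 240 mm (y), floor 6 mm thick, edge strips 8 mm wide standing 12 mm above the table on all sides but the -x end; origin at the centre of its underside. The tub stands on its -x half and faces its empty +x half
- stand: foot of the desk pencil stand, fixed to the table: dark wooden disc 90 mm in diameter and 10 mm thick with an upright steel post 10 mm in diameter whose slightly rounded tip is 72 mm above the table; origin at the centre of the underside, z up along the post. The first ring rests on the disc, 10 mm above the table
- ring_58: brass weight ring, 58 mm outside diameter, 14 mm bore, 12 mm thick, 255 g; origin at its very centre (mid-thickness), z along its axis; either face may be up. May be absent. At the start it lies flat inside the tub
- ring_50: brass weight ring, 50 mm outside diameter, 14 mm bore, 12 mm thick, 185 g; origin at its very centre (mid-thickness), z along its axis; either face may be up. May be absent. At the start it lies flat inside the tub
- ring_42: brass weight ring, 42 mm outside diameter, 14 mm bore, 12 mm thick, 125 g; origin at its very centre (mid-thickness), z along its axis; either face may be up. May be absent. At the start it lies flat inside the tub
- ring_34: brass weight ring, 34 mm outside diameter, 14 mm bore, 12 mm thick, 75 g; origin at its very centre (mid-thickness), z along its axis; either face may be up. May be absent. At the start it lies flat inside the tub
- ring_26: brass weight ring, 26 mm outside diameter, 14 mm bore, 12 mm thick, 40 g; origin at its very centre (mid-thickness), z along its axis; either face may be up. May be absent. At the start it lies flat inside the tub
- mug: stoneware mug, 84 mm across, 88 mm high, with a handle; bystander, origin under its centre
- barrel: burgundy metal pencil barrel with a clip, 110 mm long, 11 mm thick, lying; bystander, origin under its middle
- dispenser: chrome push-button lead dispenser, 18 mm thick, 87 mm tall, standing; bystander, origin under its centre
- sleeve: frosted white grip sleeve, 16 mm thick, 35 mm tall, standing; bystander, origin under its centre
- clutch_ring: tiny brass clutch ring, 18 mm across and 6 mm thick, lying on the table: a bystander, not a weight ring; origin under its centre
- chopstick_rest: bamboo chopstick rest, 50 x 18 x 15 mm; bystander, origin under its centre
- spoon: spoon lying on the table; bystander, origin under its middle
Not all that is in view belongs to the job. What is shaped like the stand but green, orange or purple is not meant.

How it is judged:
On the way, in this order (a step that is already met when the one before it is completed fails the run):
1. the tub is rocked forward by more than 45 degrees on its pouring-side base edge (angle between tub's own z axis and vertical above 0.79 rad and height (world z) of tub below 0.025 m), for 0.2 s.
2. every ring is out of the tub and the tub stands upright again (angle between tub's own z axis and vertical below 0.08 rad and (x of ring_58 in the frame of tub above 0 m or x of ring_58 in the frame of tub below -0.188 m or y of ring_58 in the frame of tub above 0.072 m or y of ring_58 in the frame of tub below -0.072 m) and (x of ring_50 in the frame of tub above 0 m or x of ring_50 in the frame of tub below -0.188 m or y of ring_50 in the frame of tub above 0.072 m or y of ring_50 in the frame of tub below -0.072 m) and (x of ring_42 in the frame of tub above 0 m or x of ring_42 in the frame of tub below -0.188 m or y of ring_42 in the frame of tub above 0.072 m or y of ring_42 in the frame of tub below -0.072 m) and (x of ring_34 in the frame of tub above 0 m or x of ring_34 in the frame of tub below -0.188 m or y of ring_34 in the frame of tub above 0.072 m or y of ring_34 in the frame of tub below -0.072 m) and (x of ring_26 in the frame of tub above 0 m or x of ring_26 in the frame of tub below -0.188 m or y of ring_26 in the frame of tub above 0.072 m or y of ring_26 in the frame of tub below -0.072 m)), for 0.2 s.
At the end, for the whole second after the job is handed in: The tub stands upright on the tray (within 3 degrees); all weight rings present are on the stand's post, at rest, flat (within 3 degrees) and centred within 4 mm, stacked down on to the disc, each narrower ring above every wider one (angle between tub's own z axis and vertical below 0.06 rad and height (world z) of tub below 0.012 m and linear speed of each of tub, ring_58, ring_50, ring_42, ring_34, ring_26 below 0.02 m/s and horizontal distance between each of ring_58, ring_50, ring_42, ring_34, ring_26 and stand below 0.004 m and angle between the z axis of each of ring_58, ring_50, ring_42, ring_34, ring_26 and the z axis of stand, either way round below 0.06 rad and z of ring_58 in the frame of stand between 0.013 and 0.019 m and ((angle between ring_58's own z axis and vertical below 0.2 rad and z of ring_50 in the frame of ring_58 above 0.009 m) or (angle between ring_58's own z axis and vertical above 2.94 rad and z of ring_50 in the frame of ring_58 below -0.009 m)) and ((angle between ring_58's own z axis and vertical below 0.2 rad and z of ring_42 in the frame of ring_58 above 0.009 m) or (angle between ring_58's own z axis and vertical above 2.94 rad and z of ring_42 in the frame of ring_58 below -0.009 m)) and ((angle between ring_58's own z axis and vertical below 0.2 rad and z of ring_34 in the frame of ring_58 above 0.009 m) or (angle between ring_58's own z axis and vertical above 2.94 rad and z of ring_34 in the frame of ring_58 below -0.009 m)) and ((angle between ring_58's own z axis and vertical below 0.2 rad and z of ring_26 in the frame of ring_58 above 0.009 m) or (angle between ring_58's own z axis and vertical above 2.94 rad and z of ring_26 in the frame of ring_58 below -0.009 m)) and z of ring_50 in the frame of stand between 0.013 and 0.031 m and ((angle between ring_50's own z axis and vertical below 0.2 rad and z of ring_42 in the frame of ring_50 above 0.009 m) or (angle between ring_50's own z axis and vertical above 2.94 rad and z of ring_42 in the frame of ring_50 below -0.009 m)) and ((angle between ring_50's own z axis and vertical below 0.2 rad and z of ring_34 in the frame of ring_50 above 0.009 m) or (angle between ring_50's own z axis and vertical above 2.94 rad and z of ring_34 in the frame of ring_50 below -0.009 m)) and ((angle between ring_50's own z axis and vertical below 0.2 rad and z of ring_26 in the frame of ring_50 above 0.009 m) or (angle between ring_50's own z axis and vertical above 2.94 rad and z of ring_26 in the frame of ring_50 below -0.009 m)) and z of ring_42 in the frame of stand between 0.013 and 0.043 m and ((angle between ring_42's own z axis and vertical below 0.2 rad and z of ring_34 in the frame of ring_42 above 0.009 m) or (angle between ring_42's own z axis and vertical above 2.94 rad and z of ring_34 in the frame of ring_42 below -0.009 m)) and ((angle between ring_42's own z axis and vertical below 0.2 rad and z of ring_26 in the frame of ring_42 above 0.009 m) or (angle between ring_42's own z axis and vertical above 2.94 rad and z of ring_26 in the frame of ring_42 below -0.009 m)) and z of ring_34 in the frame of stand between 0.013 and 0.055 m and ((angle between ring_34's own z axis and vertical below 0.2 rad and z of ring_26 in the frame of ring_34 above 0.009 m) or (angle between ring_34's own z axis and vertical above 2.94 rad and z of ring_26 in the frame of ring_34 below -0.009 m)) and z of ring_26 in the frame of stand between 0.013 and 0.067 m); the robot touches nothing.
It fails at once if the tub's pouring-side base edge leaves the tray (the tub is lifted, or tipped over another edge) (height (world z) of tub above 0.03 m).
It fails at once if the fingers take hold of or push a ring inside the tub ((contact force between the fingers and ring_58 above 1 N and (x of ring_58 in the frame of tub between -0.178 and -0.005 m and y of ring_58 in the frame of tub between -0.062 and 0.062 m and z of ring_58 in the frame of tub between 0 and 0.066 m)) or (contact force between the fingers and ring_50 above 1 N and (x of ring_50 in the frame of tub between -0.178 and -0.005 m and y of ring_50 in the frame of tub between -0.062 and 0.062 m and z of ring_50 in the frame of tub between 0 and 0.066 m)) or (contact force between the fingers and ring_42 above 1 N and (x of ring_42 in the frame of tub between -0.178 and -0.005 m and y of ring_42 in the frame of tub between -0.062 and 0.062 m and z of ring_42 in the frame of tub between 0 and 0.066 m)) or (contact force between the fingers and ring_34 above 1 N and (x of ring_34 in the frame of tub between -0.178 and -0.005 m and y of ring_34 in the frame of tub between -0.062 and 0.062 m and z of ring_34 in the frame of tub between 0 and 0.066 m)) or (contact force between the fingers and ring_26 above 1 N and (x of ring_26 in the frame of tub between -0.178 and -0.005 m and y of ring_26 in the frame of tub between -0.062 and 0.062 m and z of ring_26 in the frame of tub between 0 and 0.066 m))).
It fails at once if a bystander (mug, barrel, dispenser, sleeve, clutch ring, chopstick rest, spoon) is moved by more than 5 cm (distance of any of mug, barrel, dispenser, sleeve, clutch_ring, chopstick_rest, spoon from where it was at the start of the episode above 0.05 m).
Of ring_58, ring_50, ring_42, ring_34, ring_26 only 3 to 5 are there at a start; the rules pass over those that are not, and their reading is None.
At some moment in a run one of ring_58, ring_50, ring_42, ring_34, ring_26 may be knocked a few centimetres aside while the robot is not near it.
Once in a run the grip may slacken for a moment while it holds something.
It also fails if it takes over 210 s, if anything falls off the work surface, if the arm or the gripper's body presses on something with over 40 N, if the wrist force passes 120 N, or if a joint passes its speed limit or range.

## Robot

A 7-joint arm with a two-finger parallel gripper is mounted at the origin on the work surface. World frame = base frame: x ahead of the robot, y to its left, z up, the work surface at z = 0. Lengths are in m, angles in rad, forces in N, time in s.
With the tool pointing down it reaches from about 0.4 to 0.75 m from the base axis. Payload 19.5 kg.
Tool frame: the origin (TCP) lies at the very end of the fingers, on their centre line; the grasp point (between the pads) lies 19 mm behind it; z points along the fingers, y is the direction in which the jaws open and shut (so a half turn about z gives the same grasp; the last joint's range is limited). The gripper opens to 85 mm and grips with 20 to 120 N. Pads are 22 mm wide; open, the fingers measure 114 mm over their backs; the gripper's body (76 mm by 85 mm) begins 54 mm behind the grasp point. The pads swing forward as they close: fully open they stand 13 mm farther back than shut.
Start: joints at [1.137, 0.707, -0.028, 1.485, 0.022, 0.951, -0.075], TCP at [0.22, -0.531, 0.231] pointing down, gripper open.
Joint ranges: [-2.71, 2.71], [-0.32, 2.16], [-1.57, 1.52], [0, 2.45], [-1.46, 4.6], [0, 2.02], [-2.83, 2.83]. Speed limits (rad/s): [1.89, 1.89, 2.57, 2.57, 3.01, 3.01, 3.01].

## Interface

Orientations are given as a rotation vector (axis times angle).
In Python, from rig import monitor, camera, camera_model, bot gives the robot as it stands. The module is installed in compiled form; this text tells all that it offers.
- The arm moves only by the tool carry_out, never from a script. Its argument "commands" is a list of rows, each an object of numbers: "hand": the finger opening in mm, from 0 to 85.4; "x", "y", "z": the shift along the world's x, y, z in mm; "spin": the turn about the world's z in degrees. In form: [{"hand": .., "x": .., "y": .., "z": .., "spin": ..}, ...]. A call has 1 to 8 rows; each row is the pose to reach, as a shift and turn from the pose measured when the call began; what a row does not reach only later rows make up. A row lasts 1/12 s, in which the tool goes at most 41.7 mm and 7.16 degrees, less where a joint would pass 70% of its speed; a pose out of reach is approached as far as the arm can. A call with a gripper value outside its range is refused whole. The fingers move at their own pace and stop on an object; the grip force is fixed at half the most. Time passes only in rows, so rows that repeat a pose let the fingers close. It gives the time, the measured TCP pose, the force and the opening at its end, in the units of the state.
- monitor.state(): the state, without advancing time (a new reading comes with each control period).
- camera(name): name is "scene" or "top" or "wrist"; returns the picture (420x560x3 uint8, blue, green, red); there is no depth.
- camera_model(name): a dict with "K" (3x3 intrinsics, pixels), "view" (4x4, takes a point from world to camera coordinates). Camera axes: x right, y up, looking along -z (the intrinsics and any distortion apply to the point x, -y, -z); pixel columns grow to the right and rows downward; lengths in m; the calibration is good to about 2 mm. A picture is of the moment at which its call begins: read the wrist's pose just before it. camera_model takes no time and is no camera call; for the wrist camera it gives the pose at the moment of the call.
- bot.sign_off(): hands the job in, once; it reports no verdict.
The state is a dict: "time": time; "q": joint angles; "joint_velocities": joint speeds; "joint_torque": joint torques, N m; "eef_pos": TCP position; "orientation": TCP orientation; "force": force on the tool from outside, world axes, zero at the start; "wrist_torque": the same for the moment, N m; "gripper_width": finger opening in m.
Only numpy, scipy, OpenCV 4.12 (cv2) and the standard library are available. Lean on these libraries where they do the work, as an engineer would, in place of code of your own. Each camera call takes 0.05 s, during which the arm holds its last target.

## Working session

There is one attempt and no reset: what is moved stays moved. The work goes in short steps, Python scripts to look and compute and a tool call to move; the robot and the scene stay as the last step left them, time stands still between calls to the robot, and variables do not carry over. Pictures are saved under pics/ and viewed, and the job is handed in when it is done.

Besides the shell and the picture viewer there is one more tool, called as name(argument=value, ...) on one line, values as JSON. carry_out: Moves the arm, as the interface text tells. Its arguments: {"type":"object","properties":{"commands":{"type":"array"}},"required":["commands"]}

```bash
mkdir -p pics; python3 - <<'E'
from rig import monitor,camera,camera_model,bot
import cv2
s=monitor.state();print(s['time'],s['eef_pos'],s['orientation'],s['gripper_width'])
for n in('scene','top','wrist'):
    m=camera_model(n);print(n,m['K'],m['view'],[k for k in m])
    cv2.imwrite(f'pics/{n}0.png',camera(n))
E
```

```text
0.0 [ 0.21947662 -0.53116996  0.23082793] [-3.08043926e+00 -6.11238569e-01  3.28583824e-04] 0.08537769042053302
scene [[420.35698959   0.         285.28024165]
 [  0.         420.35698959 204.64003652]
 [  0.           0.           1.        ]] [[ 0.69050641  0.72295293  0.02323707 -0.40074353]
 [-0.40439326  0.3592096   0.84109129  0.13006608]
 [ 0.59972243 -0.59017584  0.54039382 -1.49830878]
 [ 0.          0.          0.          1.        ]] ['K', 'view']
top [[480.09992749   0.         275.08212441]
 [  0.         480.09992749 207.9651323 ]
 [  0.           0.           1.        ]] [[ 0.00324602 -0.99986894  0.01586102  0.00588452]
 [ 0.98421278  0.00600118  0.17688753 -0.53386377]
 [-0.17695953  0.01503643  0.98410326 -1.35037967]
 [ 0.          0.          0.          1.        ]] ['K', 'view']
wrist [[316.57759116   0.         282.22385523]
 [  0.         316.57759116 208.50078918]
 [  0.           0.           1.        ]] [[ 0.38262354 -0.92390323 -0.00142858 -0.57513929]
 [ 0.88413832  0.36660326 -0.28965753  0.03782376]
 [ 0.26813925  0.10956673  0.95712929 -0.37896118]
 [ 0.          0.          0.          1.        ]] ['K', 'view']
```

View pics/top0.png

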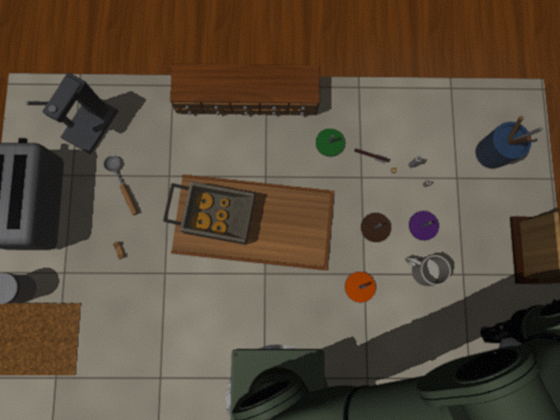

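View pics/scene0.png

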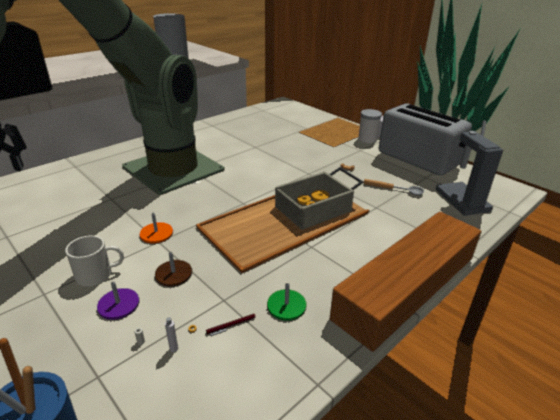

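```bash
cat > h.py <<'E'
from rig import monitor,camera,camera_model,bot
import cv2,numpy as np
def ray(m,u,v):
    K,V=m['K'],m['view'];d=np.linalg.solve(K,[u,v,1.]);d=np.array([d[0],-d[1],-d[2]])
    R,t=V[:3,:3],V[:3,3];return -R.T@t,R.T@d
def w(m,u,v,z):
    if isinstance(m,str):m=camera_model(m)
    c,d=ray(m,u,v);return c+d*(z-c[2])/d[2]
def px(m,p):
    if isinstance(m,str):m=camera_model(m)
    q=m['view']@np.r_[p,1];q=m['K']@[q[0],-q[1],-q[2]];return q[:2]/q[2]
def crop(im,x0,y0,x1,y1,f,name):
    cv2.imwrite('pics/'+name,cv2.resize(im[y0:y1,x0:x1],None,fx=f,fy=f,interpolation=cv2.INTER_CUBIC))
E
python3 - <<'E'
from h import *
im=cv2.imread('pics/top0.png')
crop(im,155,160,345,280,4,'tub0.png')
crop(im,310,120,500,300,4,'st0.png') if 0 else crop(im,310,125,500,305,3.3,'st0.png')
E
```

```text
(no output)
```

View pics/tub0.png

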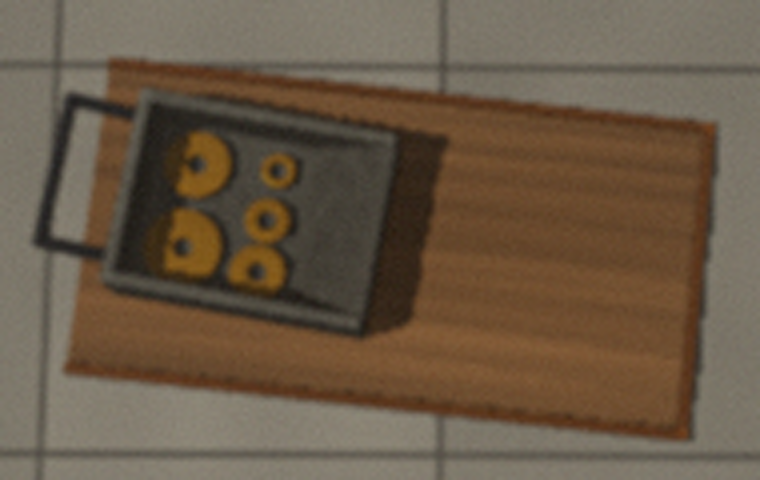

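View pics/st0.png

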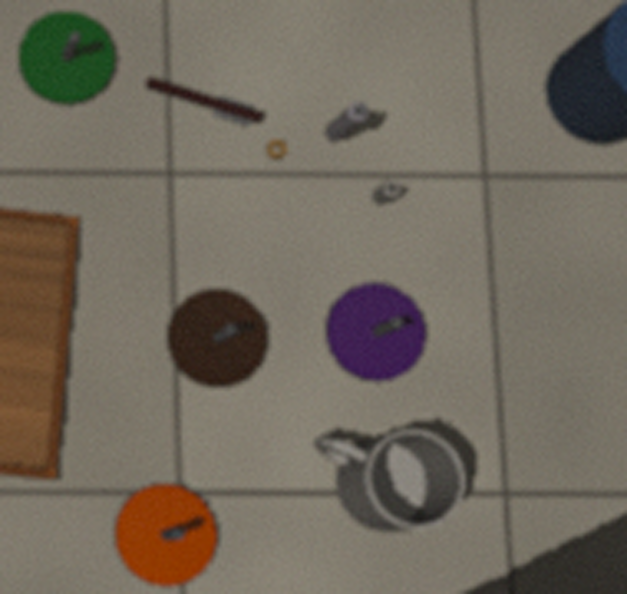

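```bash
python3 - <<'E'
from h import *
m=camera_model('top')
f=lambda u,v,z:w(m,155+u/4,160+v/4,z)
for n,a in dict(rt=(142,88,.078),rb=(104,290,.078),pt=(398,130,.072),pb=(362,335,.072),h1=(72,97,.084),h2=(40,243,.084),t1=(110,60,.012),t2=(717,124,.012),t3=(690,438,.012),t4=(66,372,.012)).items(): print(n,f(*a).round(4))
g=lambda u,v,z:w(m,310+u/3.3,125+v/3.3,z)
print('stand',g(218,337,.01), 'purple',g(376,331,.01),'orange',g(167,534,.01),'mug top',g(415,478,.088),'green',g(68,57,.01))
h1,h2=f(72,97,.084),f(40,243,.084);print((h1+h2)/2, np.degrees(np.arctan2(*(h1-h2)[[1,0]])))
E
```

```text
rt [0.6025 0.2516 0.078 ]
rb [0.4566 0.2733 0.078 ]
pt [0.5742 0.0681 0.072 ]
pb [0.4264 0.0918 0.072 ]
h1 [0.5942 0.3001 0.084 ]
h2 [0.4889 0.3183 0.084 ]
t1 [0.6395 0.2873 0.012 ]
t2 [ 0.5932 -0.1702  0.012 ]
t3 [ 0.3583 -0.1461  0.012 ]
t4 [0.4044 0.3107 0.012 ]
stand [ 0.48441878 -0.2933333   0.01      ] purple [ 0.49067998 -0.43702143  0.01      ] orange [ 0.30867768 -0.24216637  0.01      ] mug top [ 0.35468863 -0.43778445  0.088     ] green [ 0.74669686 -0.16215219  0.01      ]
[0.54152695 0.30919554 0.084     ] -9.767581825400624
```

```bash
cat >> h.py <<'E'
from scipy.spatial.transform import Rotation as Ro
def st():
    s=monitor.state();R=Ro.from_rotvec(s['orientation']).as_matrix()
    yaw=np.degrees(np.arctan2(R[1,1],R[0,1]))
    print('t %.2f'%s['time'],'tcp',(np.array(s['eef_pos'])*1e3).round(1),'yaw_y %.1f'%yaw,'zax',R[:,2].round(3),'F',np.round(s['force'],1),'w %.1f'%(s['gripper_width']*1e3),'q',np.round(s['q'],2));return s
E
python3 -c "
from h import *;st()"
```

```text
t 0.15 tcp [ 219.5 -531.3  231. ] yaw_y -67.6 zax [-0.     0.001 -1.   ] F [ 0.2  0.5 -0.3] w 85.5 q [ 1.14  0.71 -0.03  1.48  0.02  0.95 -0.08]
```

carry_out(commands=[{"x": 107,"y": 280,"z": 0,"spin": 50,"hand": 40},{"x": 107,"y": 280,"z": 0,"spin": 50,"hand": 40},{"x": 107,"y": 280,"z": 0,"spin": 50,"hand": 40},{"x": 107,"y": 280,"z": 0,"spin": 50,"hand": 40},{"x": 107,"y": 280,"z": 0,"spin": 50,"hand": 40},{"x": 107,"y": 280,"z": 0,"spin": 50,"hand": 40},{"x": 107,"y": 280,"z": 0,"spin": 50,"hand": 40},{"x": 107,"y": 280,"z": 0,"spin": 50,"hand": 40}])

```text
time: 0.82
eef_pos: [0.3282, -0.2462, 0.2312]
orientation: [-2.52, -1.874, -0.002]
force: [-0.4, 0.3, 0.2]
gripper_width: 0.0399
```

carry_out(commands=[{"x": 107,"y": 280,"z": 0,"spin": 50,"hand": 40},{"x": 107,"y": 280,"z": 0,"spin": 50,"hand": 40},{"x": 107,"y": 280,"z": 0,"spin": 50,"hand": 40},{"x": 107,"y": 280,"z": 0,"spin": 50,"hand": 40},{"x": 107,"y": 280,"z": 0,"spin": 50,"hand": 40},{"x": 107,"y": 280,"z": 0,"spin": 50,"hand": 40},{"x": 107,"y": 280,"z": 0,"spin": 50,"hand": 40},{"x": 107,"y": 280,"z": 0,"spin": 50,"hand": 40}])

```text
time: 1.48
eef_pos: [0.4365, 0.0392, 0.2314]
orientation: [-1.474, -2.772, -0.005]
force: [0.1, -0.1, 0.3]
gripper_width: 0.0401
```

carry_out(commands=[{"x": 107,"y": 275,"z": -40,"spin": 48,"hand": 40},{"x": 107,"y": 275,"z": -40,"spin": 48,"hand": 40},{"x": 107,"y": 275,"z": -40,"spin": 48,"hand": 40},{"x": 107,"y": 275,"z": -40,"spin": 48,"hand": 40},{"x": 107,"y": 275,"z": -40,"spin": 48,"hand": 40},{"x": 107,"y": 275,"z": -40,"spin": 48,"hand": 40},{"x": 107,"y": 275,"z": -40,"spin": 48,"hand": 40},{"x": 107,"y": 275,"z": -40,"spin": 48,"hand": 40}])

```text
time: 2.15
eef_pos: [0.5431, 0.3193, 0.1896]
orientation: [-0.203, -3.13, -0.006]
force: [-2.1, -0.9, -0.8]
gripper_width: 0.0399
```

```bash
python3 - <<'E'
from h import *
m=camera_model('wrist');np.save('mw.npy',m);st();cv2.imwrite('pics/w1.png',camera('wrist'))
E
```

```text
t 2.15 tcp [543.1 319.3 189.6] yaw_y 82.6 zax [-0.005  0.004 -1.   ] F [-2.1 -0.9 -0.8] w 39.9 q [-0.3   0.9  -0.65  1.31  0.55  1.11  0.44]
```

View pics/w1.png

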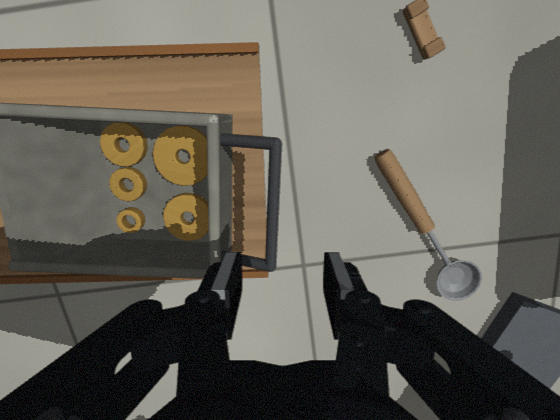

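```bash
python3 - <<'E'
from h import *
m=np.load('mw.npy',allow_pickle=True).item()
a,b=w(m,276,144,.087),w(m,269,265,.087);print(a,b,(a+b)/2,np.degrees(np.arctan2(*(b-a)[[1,0]])))
# rear wall top edges corners
for u,v in((211,113),(213,276)):print(w(m,u,v,.078))
for p in((.543,.3193,.19-.0),(.543,.3193,.084)):print(px(m,p))
E
```

```text
[0.49181231 0.32118513 0.087     ] [0.59147122 0.30171939 0.087     ] [0.54164177 0.31145226 0.087     ] -11.052073545096365
[0.46296264 0.27461075 0.078     ]
[0.60007756 0.24974702 0.078     ]
[282.93234429 267.10838456]
[282.1592745  207.25265722]
```

carry_out(commands=[{"x": -1.5,"y": -9,"z": -30,"spin": -2.5,"hand": 40},{"x": -1.5,"y": -9,"z": -60,"spin": -2.5,"hand": 40},{"x": -1.5,"y": -9,"z": -90,"spin": -2.5,"hand": 40},{"x": -1.5,"y": -9,"z": -110,"spin": -2.5,"hand": 40},{"x": -1.5,"y": -9,"z": -124,"spin": -2.5,"hand": 40},{"x": -1.5,"y": -9,"z": -124,"spin": -2.5,"hand": 40}])

```text
time: 2.7
eef_pos: [0.5406, 0.309, 0.063]
orientation: [-0.279, -3.121, -0.002]
force: [0.6, 0.4, -0.1]
gripper_width: 0.0402
```

```bash
python3 - <<'E'
from h import *
st();cv2.imwrite('pics/w2.png',camera('wrist'));cv2.imwrite('pics/s2.png',camera('scene'))
E
```

```text
t 2.70 tcp [540.6 309.   63. ] yaw_y 79.8 zax [-0.008  0.002 -1.   ] F [ 0.6  0.4 -0.1] w 40.2 q [-0.32  1.05 -0.56  1.44  0.65  0.85  0.3 ]
```

View pics/w2.png

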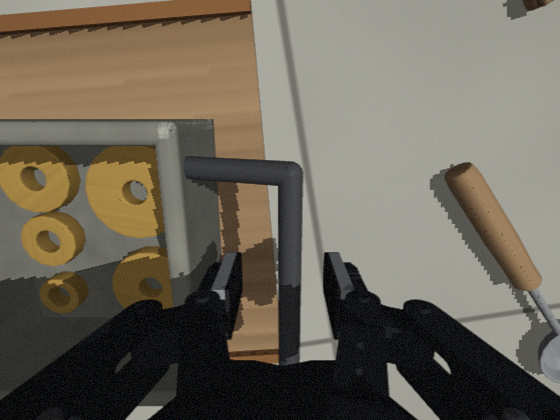

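View pics/s2.png

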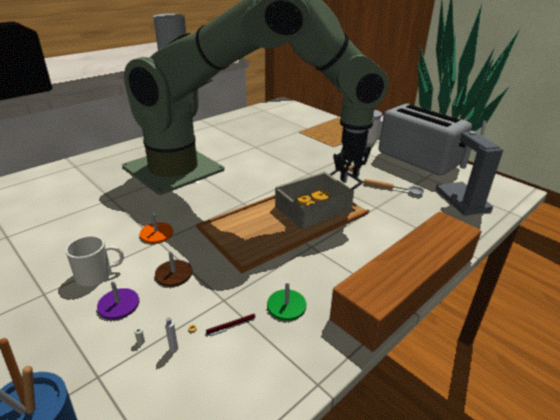

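Bar sits between the pads (image column ~289, rows 170–360). Close.

carry_out(commands=[{"hand": 0,"z": 1},{"hand": 0,"z": 1},{"hand": 0,"z": 1},{"hand": 0,"z": 1},{"hand": 0,"z": 1},{"hand": 0,"z": 1}])

```text
$.commands[0]: bad value
```

```bash
python3 - <<'E'
from h import *
st()
import numpy as np
d=np.array([-np.cos(np.radians(80)),-np.sin(np.radians(80))])
r=np.hypot(233,78);a0=np.degrees(np.arctan2(78,-233))
for t in range(0,90,6):
    x=r*np.cos(np.radians(a0-t))+233; z=r*np.sin(np.radians(a0-t))-78
    print(t,(x*d).round(1),round(z,1))
E
```

```text
t 2.80 tcp [541.7 310.1  66.2] yaw_y 79.8 zax [-0.005  0.005 -1.   ] F [0.2 0.1 0. ] w 39.8 q [-0.32  1.04 -0.56  1.44  0.65  0.85  0.31]
0 [-0. -0.] 0.0
6 [-1.6 -9.3] 23.9
12 [ -3.7 -21. ] 46.7
18 [ -6.2 -35. ] 68.2
24 [ -9.  -51.1] 88.0
30 [-12.2 -69.1] 106.0
36 [-15.7 -89. ] 122.1
42 [ -19.5 -110.3] 135.9
48 [ -23.5 -133. ] 147.3
54 [ -27.6 -156.7] 156.3
60 [ -32.  -181.3] 162.8
66 [ -36.4 -206.3] 166.6
72 [ -40.8 -231.6] 167.7
78 [ -45.3 -256.9] 166.1
84 [ -49.7 -281.9] 161.9
```

carry_out(commands=[{"hand": 0,"x": 0,"y": 0,"z": 0,"spin": 0},{"hand": 0,"x": 0,"y": 0,"z": 0,"spin": 0},{"hand": 0,"x": 0,"y": 0,"z": 0,"spin": 0},{"hand": 0,"x": 0,"y": 0,"z": 0,"spin": 0},{"hand": 0,"x": 0,"y": 0,"z": 0,"spin": 0}])

```text
time: 3.22
eef_pos: [0.5422, 0.3111, 0.0677]
orientation: [-0.279, -3.126, -0.011]
force: [-0.5, 2.6, 7.4]
gripper_width: 0.0078
```

```bash
python3 -c "
from h import *;st()"
```

```text
t 3.22 tcp [542.2 311.1  67.7] yaw_y 79.8 zax [-0.003  0.007 -1.   ] F [-0.5  2.6  7.4] w 7.8 q [-0.32  1.04 -0.56  1.43  0.65  0.85  0.31]
```

carry_out(commands=[{"hand": 0,"x": -0.3,"y": -2,"z": 6,"spin": 0},{"hand": 0,"x": -0.7,"y": -4.3,"z": 12,"spin": 0},{"hand": 0,"x": -1.2,"y": -6.7,"z": 18,"spin": 0},{"hand": 0,"x": -1.6,"y": -9.3,"z": 24,"spin": 0},{"hand": 0,"x": -2.1,"y": -12,"z": 30,"spin": 0},{"hand": 0,"x": -2.6,"y": -14.8,"z": 35.5,"spin": 0},{"hand": 0,"x": -3.1,"y": -17.9,"z": 41,"spin": 0},{"hand": 0,"x": -3.7,"y": -21,"z": 46.7,"spin": 0}])

```text
time: 3.88
eef_pos: [0.5385, 0.2902, 0.1151]
orientation: [-0.279, -3.126, -0.012]
force: [0.3, 4.9, -11.4]
gripper_width: 0.0075
```

```bash
python3 - <<'E'
from h import *
st();cv2.imwrite('pics/s3.png',camera('scene')[130:330,150:430])
E
```

```text
t 3.88 tcp [538.5 290.2 115.1] yaw_y 79.8 zax [-0.003  0.008 -1.   ] F [  0.3   4.9 -11.4] w 7.5 q [-0.27  0.96 -0.6   1.46  0.61  0.91  0.34]
```

View pics/s3.png

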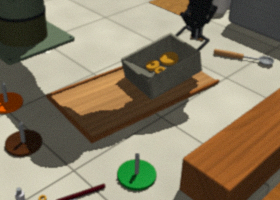

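carry_out(commands=[{"hand": 0,"x": -0.6,"y": -3.4,"z": 5.5,"spin": 0},{"hand": 0,"x": -1.2,"y": -6.9,"z": 10.9,"spin": 0},{"hand": 0,"x": -1.8,"y": -10.4,"z": 16.3,"spin": 0},{"hand": 0,"x": -2.5,"y": -14,"z": 21.5,"spin": 0},{"hand": 0,"x": -3.2,"y": -18,"z": 26.5,"spin": 0},{"hand": 0,"x": -3.9,"y": -22,"z": 31.6,"spin": 0},{"hand": 0,"x": -4.6,"y": -26,"z": 36.5,"spin": 0},{"hand": 0,"x": -5.3,"y": -30.1,"z": 41.3,"spin": 0}])

```text
time: 4.6
eef_pos: [0.5334, 0.2593, 0.158]
orientation: [-0.28, -3.127, -0.012]
force: [-0.1, 5.9, -11.5]
gripper_width: 0.0076
```

carry_out(commands=[{"hand": 0,"x": -0.8,"y": -4.4,"z": 4.7,"spin": 0},{"hand": 0,"x": -1.6,"y": -8.9,"z": 9.3,"spin": 0},{"hand": 0,"x": -2.4,"y": -13.4,"z": 13.8,"spin": 0},{"hand": 0,"x": -3.2,"y": -18,"z": 18,"spin": 0},{"hand": 0,"x": -4,"y": -23,"z": 22.3,"spin": 0},{"hand": 0,"x": -4.9,"y": -28,"z": 26.4,"spin": 0},{"hand": 0,"x": -5.8,"y": -33,"z": 30.3,"spin": 0},{"hand": 0,"x": -6.7,"y": -37.9,"z": 34.1,"spin": 0}])

```text
time: 5.27
eef_pos: [0.5267, 0.2211, 0.1927]
orientation: [-0.28, -3.127, -0.013]
force: [0.3, 4.6, -8.9]
gripper_width: 0.0076
```

```bash
python3 - <<'E'
from h import *
st();crop(camera('scene'),180,130,400,290,3,'s4.png')
E
```

```text
t 5.27 tcp [526.7 221.1 192.7] yaw_y 79.8 zax [-0.001  0.008 -1.   ] F [ 0.3  4.6 -8.9] w 7.6 q [-0.13  0.81 -0.66  1.54  0.55  0.98  0.44]
```

View pics/s4.png

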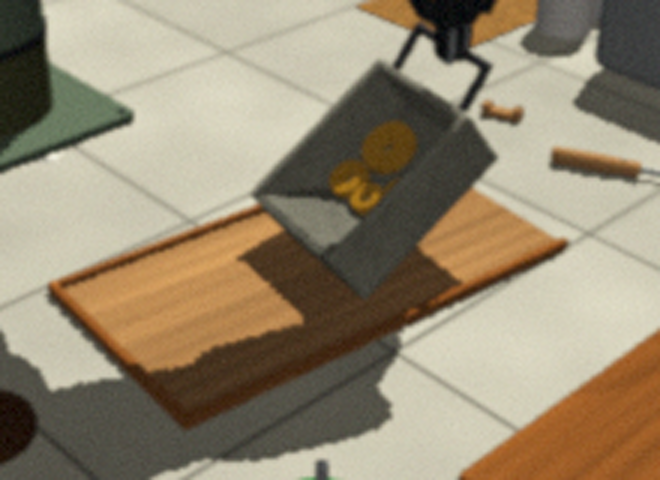

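carry_out(commands=[{"hand": 0,"x": -1,"y": -5,"z": 3.2,"spin": 0},{"hand": 0,"x": -2,"y": -10.3,"z": 6.4,"spin": 0},{"hand": 0,"x": -3,"y": -15.5,"z": 9.5,"spin": 0},{"hand": 0,"x": -4,"y": -20.8,"z": 12.4,"spin": 0},{"hand": 0,"x": -5,"y": -26.4,"z": 15.2,"spin": 0},{"hand": 0,"x": -6,"y": -32,"z": 17.8,"spin": 0},{"hand": 0,"x": -7,"y": -37.5,"z": 20.2,"spin": 0},{"hand": 0,"x": -8,"y": -43,"z": 22.3,"spin": 0}])

```text
time: 5.98
eef_pos: [0.5194, 0.1791, 0.2173]
orientation: [0.28, 3.128, 0.019]
force: [0.2, 13.7, 12.7]
gripper_width: 0.0076
```

carry_out(commands=[{"hand": 0,"x": -1,"y": -6,"z": 2.4,"spin": 0},{"hand": 0,"x": -2,"y": -12,"z": 4.8,"spin": 0},{"hand": 0,"x": -3,"y": -18,"z": 7,"spin": 0},{"hand": 0,"x": -4.1,"y": -24,"z": 9,"spin": 0},{"hand": 0,"x": -5.2,"y": -30,"z": 10.9,"spin": 0},{"hand": 0,"x": -6.3,"y": -36,"z": 12.6,"spin": 0},{"hand": 0,"x": -7.4,"y": -42,"z": 14.2,"spin": 0},{"hand": 0,"x": -8.5,"y": -48.3,"z": 15.5,"spin": 0}])

```text
time: 6.65
eef_pos: [0.5111, 0.1316, 0.2342]
orientation: [0.278, 3.126, 0.023]
force: [-2.9, 6.9, 12.7]
gripper_width: 0.0076
```

```bash
python3 - <<'E'
from h import *
st();crop(camera('scene'),180,130,400,290,3,'s5.png')
E
```

```text
t 6.65 tcp [511.1 131.6 234.2] yaw_y 79.8 zax [ 0.005  0.014 -1.   ] F [-2.9  6.9 12.7] w 7.6 q [ 0.07  0.7  -0.71  1.65  0.52  0.98  0.58]
```

View pics/s5.png

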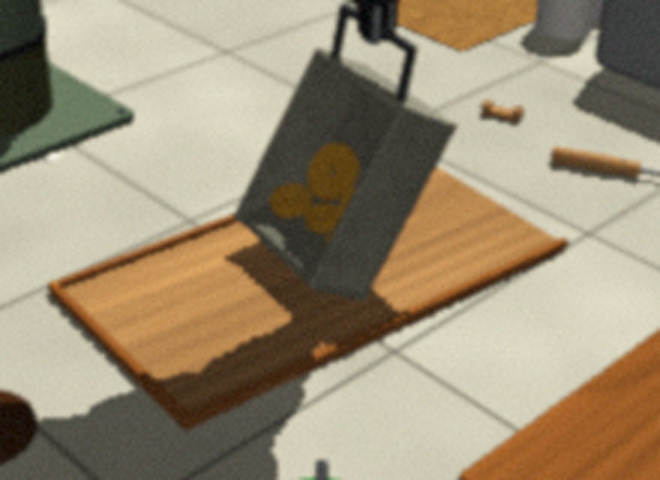

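carry_out(commands=[{"hand": 0,"x": -0.6,"y": -4,"z": 2.2,"spin": 0},{"hand": 0,"x": -1.3,"y": -8,"z": 3,"spin": 0},{"hand": 0,"x": -2,"y": -12,"z": 3.7,"spin": 0},{"hand": 0,"x": -2.7,"y": -16,"z": 4.3,"spin": 0},{"hand": 0,"x": -3.4,"y": -20,"z": 4.8,"spin": 0},{"hand": 0,"x": -4.2,"y": -24,"z": 5.2,"spin": 0},{"hand": 0,"x": -5,"y": -28,"z": 5.5,"spin": 0},{"hand": 0,"x": -5.7,"y": -32,"z": 5.7,"spin": 0}])

```text
time: 7.37
eef_pos: [0.5053, 0.098, 0.24]
orientation: [0.28, 3.126, 0.021]
force: [-2.0, 0.8, -17.3]
gripper_width: 0.0074
```

```bash
python3 - <<'E'
from h import *
st();crop(camera('scene'),180,130,400,290,3,'s6.png')
E
```

```text
t 7.37 tcp [505.3  98.  240. ] yaw_y 79.8 zax [ 0.005  0.013 -1.   ] F [ -2.    0.8 -17.3] w 7.4 q [ 0.14  0.68 -0.72  1.68  0.51  0.97  0.63]
```

View pics/s6.png

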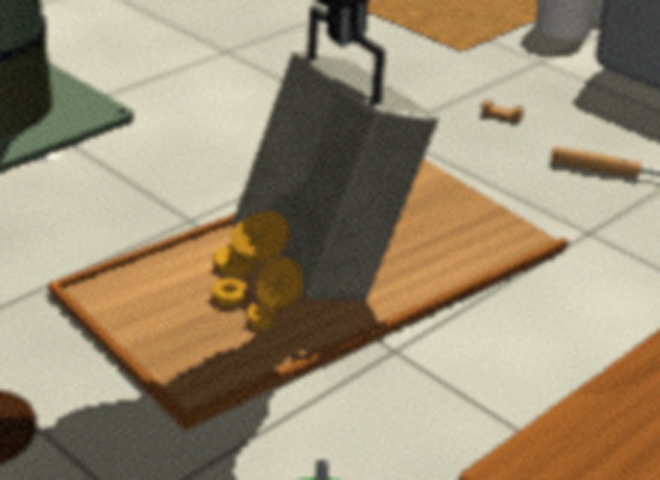

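carry_out(commands=[{"hand": 0,"x": -0.4,"y": -2,"z": -1,"spin": 0},{"hand": 0,"x": -0.8,"y": -4,"z": -1,"spin": 0},{"hand": 0,"x": -1,"y": -6,"z": -1,"spin": 0},{"hand": 0,"x": -1.4,"y": -8,"z": -1,"spin": 0},{"hand": 0,"x": -1.4,"y": -8,"z": -1,"spin": 0},{"hand": 0,"x": -1.4,"y": -8,"z": -1,"spin": 0}])

```text
time: 7.92
eef_pos: [0.5041, 0.0894, 0.2396]
orientation: [0.281, 3.124, 0.021]
force: [-4.0, 1.5, 3.3]
gripper_width: 0.0074
```

```bash
python3 - <<'E'
from h import *
st();a=camera('scene');b=camera('top')
crop(a,180,130,400,290,3,'s7.png');crop(b,155,160,345,280,4,'t7.png')
E
```

```text
t 7.92 tcp [504.1  89.4 239.6] yaw_y 79.7 zax [ 0.006  0.013 -1.   ] F [-4.   1.5  3.3] w 7.4 q [ 0.16  0.67 -0.72  1.7   0.52  0.96  0.64]
```

View pics/s7.png

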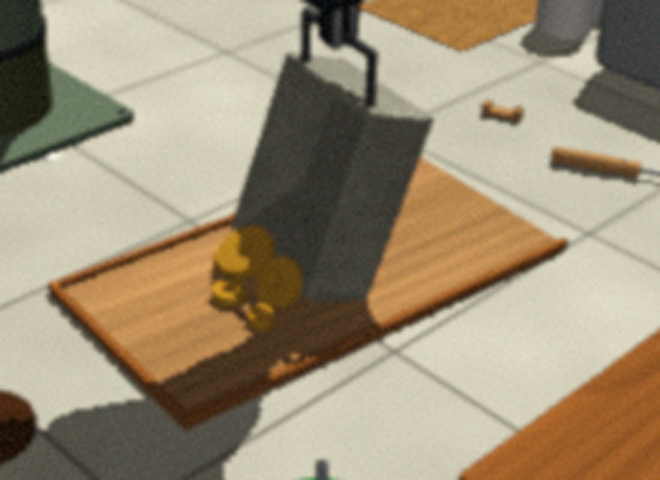

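View pics/t7.png

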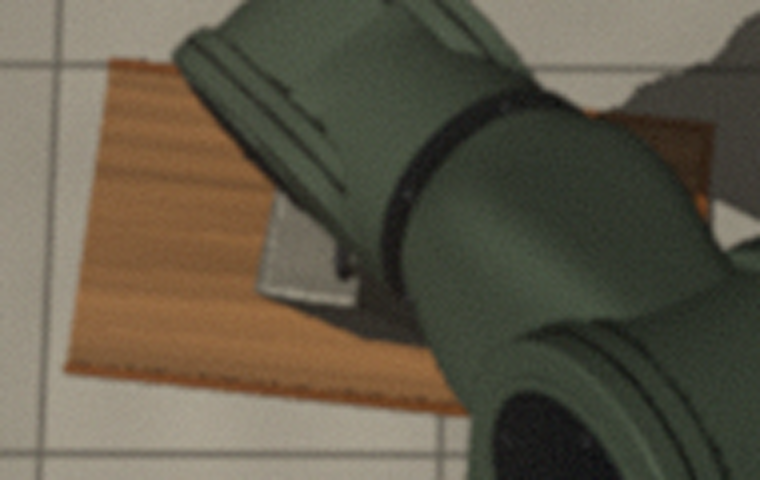

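carry_out(commands=[{"hand": 0,"x": -0.7,"y": -4,"z": 0,"spin": 0},{"hand": 0,"x": -1.4,"y": -8,"z": 0,"spin": 0},{"hand": 0,"x": -2.1,"y": -12,"z": 0,"spin": 0},{"hand": 0,"x": -2.8,"y": -16,"z": -0.3,"spin": 0},{"hand": 0,"x": -3.5,"y": -20,"z": -0.6,"spin": 0},{"hand": 0,"x": -4.2,"y": -24,"z": -0.9,"spin": 0},{"hand": 0,"x": -4.9,"y": -28,"z": -1.3,"spin": 0},{"hand": 0,"x": -5.6,"y": -32,"z": -1.7,"spin": 0}])

```text
time: 8.68
eef_pos: [0.4983, 0.0568, 0.2378]
orientation: [0.281, 3.125, 0.021]
force: [-5.4, 0.9, 0.0]
gripper_width: 0.0075
```

```bash
python3 - <<'E'
from h import *
st();a=camera('scene')
crop(a,180,130,400,290,3,'s8.png')
E
```

```text
t 8.68 tcp [498.3  56.8 237.8] yaw_y 79.7 zax [ 0.005  0.013 -1.   ] F [-5.4  0.9  0. ] w 7.5 q [ 0.23  0.66 -0.73  1.73  0.52  0.94  0.68]
```

View pics/s8.png

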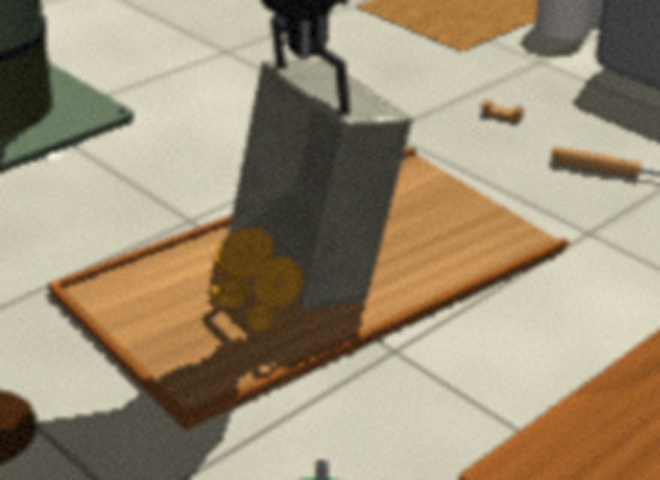

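carry_out(commands=[{"hand": 0,"x": -0.7,"y": -4,"z": -0.4,"spin": 0},{"hand": 0,"x": -1.4,"y": -8,"z": -1,"spin": 0},{"hand": 0,"x": -2.1,"y": -12,"z": -1.6,"spin": 0},{"hand": 0,"x": -2.8,"y": -16,"z": -2.2,"spin": 0},{"hand": 0,"x": -3.5,"y": -20,"z": -2.9,"spin": 0},{"hand": 0,"x": -4.2,"y": -24,"z": -3.6,"spin": 0},{"hand": 0,"x": -4.9,"y": -28,"z": -4.4,"spin": 0},{"hand": 0,"x": -5.6,"y": -32,"z": -5.3,"spin": 0}])

```text
time: 9.4
eef_pos: [0.4978, 0.0253, 0.2363]
orientation: [0.282, 3.11, 0.027]
force: [16.8, 3.3, 65.6]
gripper_width: 0.0072
```

```bash
python3 - <<'E'
from h import *
st();a=camera('scene')
crop(a,180,130,400,290,3,'s9.png')
E
```

```text
t 9.40 tcp [497.8  25.3 236.3] yaw_y 79.7 zax [ 0.02   0.016 -1.   ] F [16.8  3.3 65.6] w 7.2 q [ 0.3   0.66 -0.74  1.76  0.53  0.91  0.73]
```

View pics/s9.png

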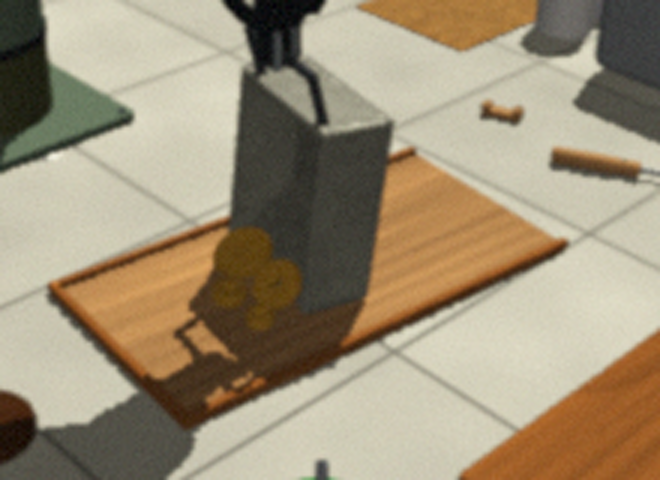

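carry_out(commands=[{"hand": 0,"x": 0,"y": 3,"z": 3,"spin": 0},{"hand": 0,"x": 1,"y": 6,"z": 4,"spin": 0},{"hand": 0,"x": 1,"y": 9,"z": 4.5,"spin": 0},{"hand": 0,"x": 1,"y": 9,"z": 4.5,"spin": 0}])

```text
time: 9.78
eef_pos: [0.4987, 0.0335, 0.2402]
orientation: [0.282, 3.111, 0.026]
force: [2.2, 1.7, -14.0]
gripper_width: 0.0075
```

```bash
python3 - <<'E'
from h import *
st();a=camera('scene')
crop(a,230,180,330,255,7,'s10.png')
E
```

```text
t 9.78 tcp [498.7  33.5 240.2] yaw_y 79.6 zax [ 0.019  0.015 -1.   ] F [  2.2   1.7 -14. ] w 7.5 q [ 0.28  0.65 -0.74  1.75  0.53  0.92  0.72]
```

View pics/s10.png

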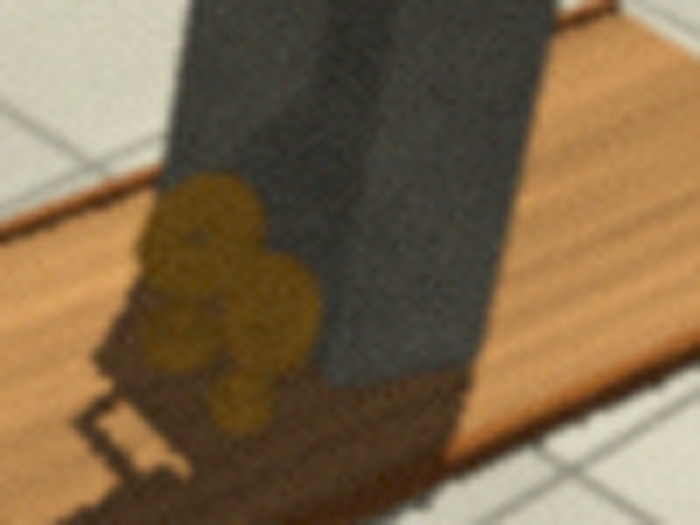

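```bash
python3 - <<'E'
from h import *
cv2.imwrite('pics/w10.png',camera('wrist'))
E
```

```text
(no output)
```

View pics/w10.png

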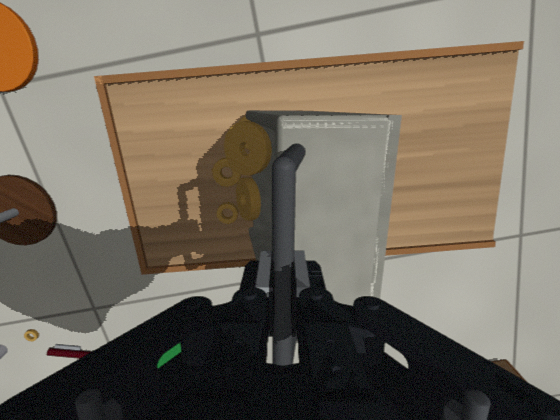

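```bash
python3 - <<'E'
from h import *
a=cv2.imread('pics/w10.png')[90:260,150:330];a=cv2.convertScaleAbs(a,alpha=2,beta=0)
crop(a,0,0,180,170,3.5,'w10c.png')
E
```

```text
(no output)
```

View pics/w10c.png

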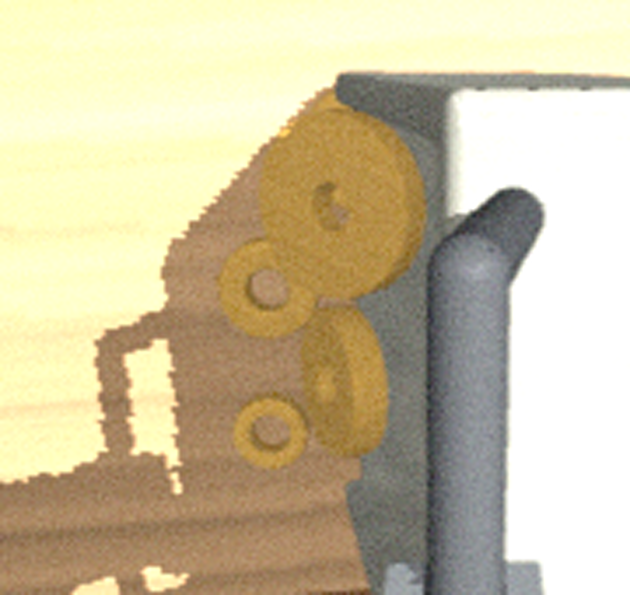

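carry_out(commands=[{"hand": 0,"x": 0.5,"y": 6,"z": -0.5,"spin": 0},{"hand": 0,"x": 1,"y": 12,"z": -1,"spin": 0},{"hand": 0,"x": 1.5,"y": 18,"z": -1.5,"spin": 0},{"hand": 0,"x": 2,"y": 24,"z": -1.5,"spin": 0},{"hand": 0,"x": 3,"y": 31,"z": -1.5,"spin": 0},{"hand": 0,"x": 4,"y": 38,"z": -1.2,"spin": 0},{"hand": 0,"x": 5,"y": 46,"z": -1,"spin": 0},{"hand": 0,"x": 6,"y": 54,"z": -0.7,"spin": 0}])

```text
time: 10.55
eef_pos: [0.5045, 0.0877, 0.2393]
orientation: [0.283, 3.111, 0.025]
force: [2.8, -2.2, -17.3]
gripper_width: 0.0076
```

```bash
python3 - <<'E'
from h import *
st();a=camera('wrist');a=cv2.convertScaleAbs(a[60:300,60:400],alpha=1.6)
crop(a,0,0,340,240,2.2,'w11.png')
E
```

```text
t 10.55 tcp [504.5  87.7 239.3] yaw_y 79.6 zax [ 0.019  0.014 -1.   ] F [  2.8  -2.2 -17.3] w 7.6 q [ 0.16  0.67 -0.72  1.71  0.52  0.94  0.63]
```

View pics/w11.png

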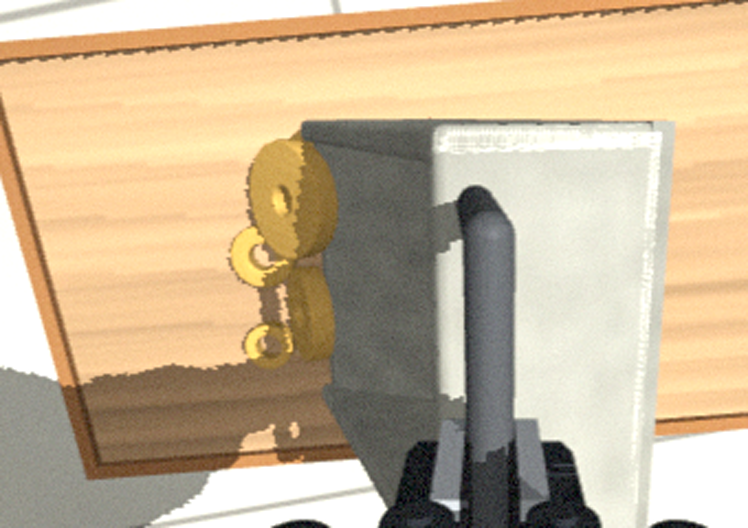

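```bash
python3 - <<'E'
from h import *
a=camera('scene');a=cv2.convertScaleAbs(a,alpha=1.6)
crop(a,210,150,330,255,6,'s11.png')
E
```

```text
(no output)
```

View pics/s11.png

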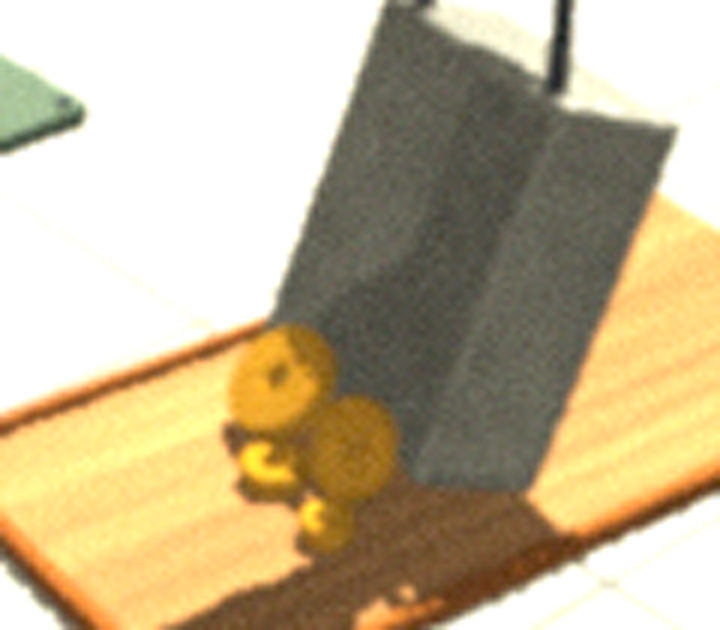

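carry_out(commands=[{"hand": 0,"x": 0.8,"y": 5,"z": -1,"spin": 0},{"hand": 0,"x": 1.6,"y": 10,"z": -1,"spin": 0},{"hand": 0,"x": 2.4,"y": 15,"z": -1.3,"spin": 0},{"hand": 0,"x": 3.2,"y": 20,"z": -1.8,"spin": 0},{"hand": 0,"x": 4,"y": 25,"z": -2.4,"spin": 0},{"hand": 0,"x": 4.8,"y": 30,"z": -3.1,"spin": 0},{"hand": 0,"x": 5.6,"y": 35,"z": -3.9,"spin": 0},{"hand": 0,"x": 6.4,"y": 40,"z": -4.8,"spin": 0}])

```text
time: 11.32
eef_pos: [0.5103, 0.1286, 0.2338]
orientation: [0.28, 3.113, 0.024]
force: [1.5, -3.1, -18.8]
gripper_width: 0.0073
```

```bash
python3 - <<'E'
from h import *
st();a=camera('scene');a=cv2.convertScaleAbs(a,alpha=1.6)
crop(a,210,150,330,255,6,'s12.png')
a=camera('wrist');a=cv2.convertScaleAbs(a[60:300,60:400],alpha=1.6)
crop(a,0,0,340,240,2.2,'w12.png')
E
```

```text
t 11.32 tcp [510.3 128.6 233.8] yaw_y 79.7 zax [ 0.017  0.014 -1.   ] F [  1.5  -3.1 -18.8] w 7.3 q [ 0.07  0.69 -0.71  1.67  0.53  0.96  0.57]
```

View pics/s12.png

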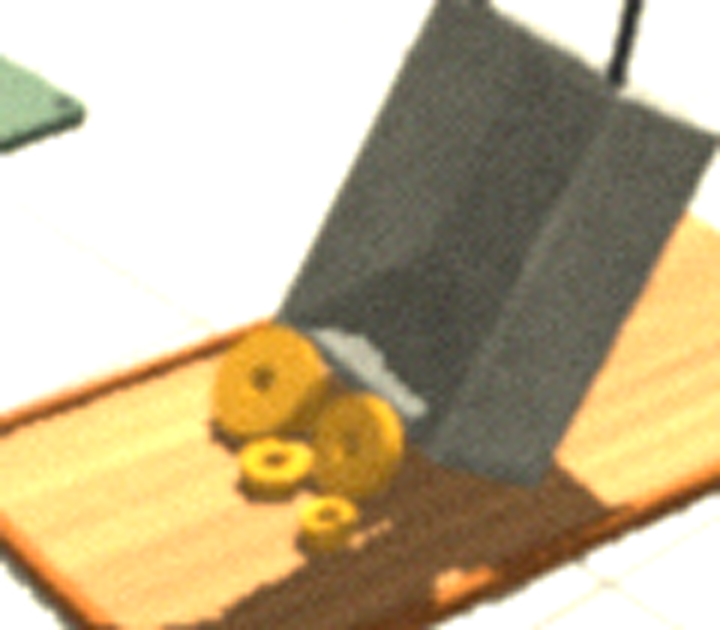

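View pics/w12.png

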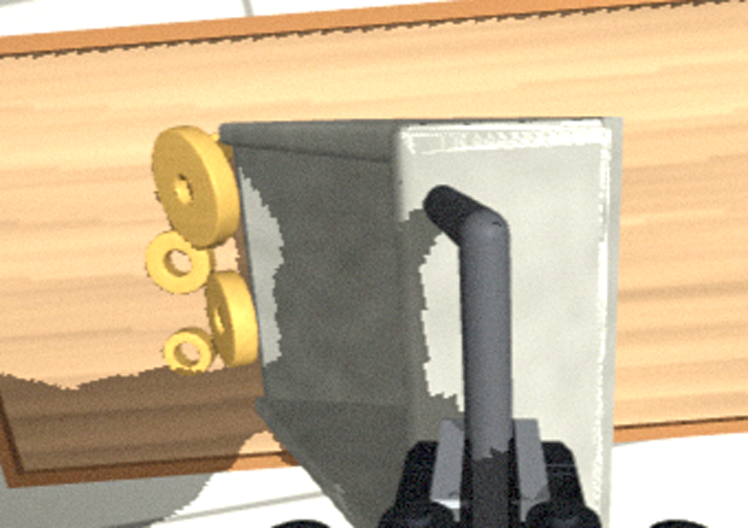

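carry_out(commands=[{"hand": 0,"x": 1,"y": 6,"z": -1.7,"spin": 0},{"hand": 0,"x": 2.1,"y": 12,"z": -3.4,"spin": 0},{"hand": 0,"x": 3.2,"y": 18,"z": -5.2,"spin": 0},{"hand": 0,"x": 4.3,"y": 24,"z": -7.2,"spin": 0},{"hand": 0,"x": 5.4,"y": 30.5,"z": -9.4,"spin": 0},{"hand": 0,"x": 6.5,"y": 37,"z": -11.8,"spin": 0},{"hand": 0,"x": 7.6,"y": 43.5,"z": -14.3,"spin": 0},{"hand": 0,"x": 8.7,"y": 50,"z": -17,"spin": 0}])

```text
time: 12.08
eef_pos: [0.5189, 0.1795, 0.2163]
orientation: [0.279, 3.114, 0.024]
force: [0.3, -4.8, -16.9]
gripper_width: 0.0076
```

```bash
python3 - <<'E'
from h import *
st();a=camera('scene');a=cv2.convertScaleAbs(a,alpha=1.6)
crop(a,210,150,330,255,6,'s13.png')
E
```

```text
t 12.08 tcp [518.9 179.5 216.3] yaw_y 79.8 zax [ 0.016  0.014 -1.   ] F [  0.3  -4.8 -16.9] w 7.6 q [-0.04  0.74 -0.68  1.61  0.54  0.96  0.49]
```

View pics/s13.png

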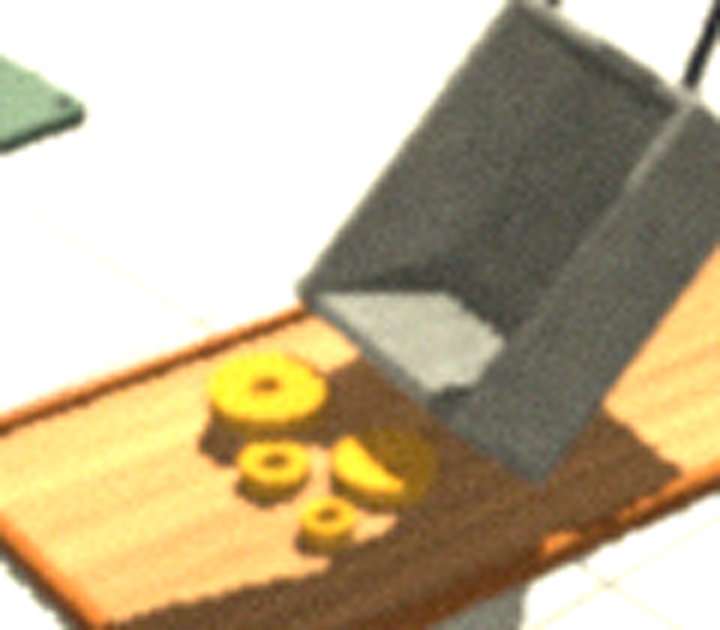

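carry_out(commands=[{"hand": 0,"x": 0.9,"y": 5.2,"z": -2.5,"spin": 0},{"hand": 0,"x": 1.8,"y": 10.4,"z": -5.2,"spin": 0},{"hand": 0,"x": 2.8,"y": 15.7,"z": -8,"spin": 0},{"hand": 0,"x": 3.7,"y": 21,"z": -11,"spin": 0},{"hand": 0,"x": 4.6,"y": 26.2,"z": -14,"spin": 0},{"hand": 0,"x": 5.6,"y": 31.5,"z": -17.3,"spin": 0},{"hand": 0,"x": 6.5,"y": 36.7,"z": -20.8,"spin": 0},{"hand": 0,"x": 7.5,"y": 42,"z": -24.3,"spin": 0}])

```text
time: 12.8
eef_pos: [0.5263, 0.2231, 0.1912]
orientation: [0.277, 3.115, 0.025]
force: [-0.5, -5.2, -15.0]
gripper_width: 0.0072
```

carry_out(commands=[{"hand": 0,"x": 0.9,"y": 5,"z": -4,"spin": 0},{"hand": 0,"x": 1.8,"y": 9.9,"z": -8,"spin": 0},{"hand": 0,"x": 2.7,"y": 14.8,"z": -12.2,"spin": 0},{"hand": 0,"x": 3.5,"y": 19.7,"z": -16.4,"spin": 0},{"hand": 0,"x": 4.3,"y": 24.4,"z": -20.8,"spin": 0},{"hand": 0,"x": 5.1,"y": 29,"z": -25.2,"spin": 0},{"hand": 0,"x": 5.9,"y": 33.5,"z": -29.8,"spin": 0},{"hand": 0,"x": 6.7,"y": 38,"z": -34.5,"spin": 0}])

```text
time: 13.47
eef_pos: [0.533, 0.2614, 0.1562]
orientation: [0.278, 3.115, 0.024]
force: [0.6, -6.6, -14.6]
gripper_width: 0.0075
```

carry_out(commands=[{"hand": 0,"x": 0.7,"y": 4.2,"z": -4.9,"spin": 0},{"hand": 0,"x": 1.4,"y": 8.2,"z": -9.8,"spin": 0},{"hand": 0,"x": 2.1,"y": 12.2,"z": -15,"spin": 0},{"hand": 0,"x": 2.8,"y": 16.2,"z": -20.2,"spin": 0},{"hand": 0,"x": 3.4,"y": 20,"z": -25.7,"spin": 0},{"hand": 0,"x": 4,"y": 23.8,"z": -31.3,"spin": 0},{"hand": 0,"x": 4.6,"y": 27.5,"z": -37,"spin": 0},{"hand": 0,"x": 5.1,"y": 31,"z": -42.8,"spin": 0}])

```text
time: 14.13
eef_pos: [0.5382, 0.2924, 0.1127]
orientation: [0.278, 3.115, 0.023]
force: [-0.7, -6.9, -13.2]
gripper_width: 0.0074
```

carry_out(commands=[{"hand": 0,"x": 0.6,"y": 3.2,"z": -5.7,"spin": 0},{"hand": 0,"x": 1.2,"y": 6.2,"z": -11.5,"spin": 0},{"hand": 0,"x": 1.7,"y": 9,"z": -17.3,"spin": 0},{"hand": 0,"x": 2.2,"y": 11.7,"z": -23.2,"spin": 0},{"hand": 0,"x": 2.7,"y": 14.2,"z": -29.2,"spin": 0},{"hand": 0,"x": 3.1,"y": 16.6,"z": -35.2,"spin": 0},{"hand": 0,"x": 3.5,"y": 18.8,"z": -41.2,"spin": 0},{"hand": 0,"x": 3.8,"y": 20.5,"z": -46,"spin": 0}])

```text
time: 14.8
eef_pos: [0.5434, 0.3167, 0.0699]
orientation: [0.277, 3.11, 0.035]
force: [-6.8, 5.2, 51.3]
gripper_width: 0.0072
```

```bash
python3 - <<'E'
from h import *
st();a=camera('scene');a=cv2.convertScaleAbs(a,alpha=1.4)
crop(a,200,130,400,260,3.8,'s14.png')
E
```

```text
t 14.80 tcp [543.4 316.7  69.9] yaw_y 79.8 zax [ 0.02   0.021 -1.   ] F [-6.8  5.2 51.3] w 7.2 q [-0.32  1.03 -0.56  1.45  0.66  0.82  0.28]
```

View pics/s14.png

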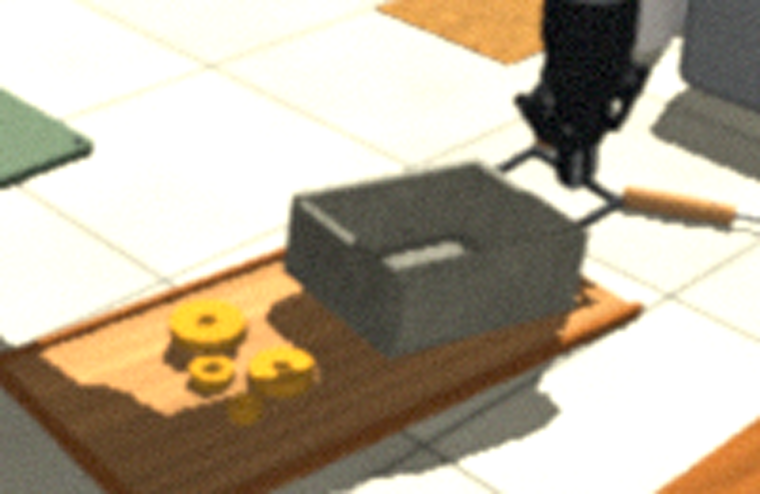

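carry_out(commands=[{"hand": 40,"x": 0,"y": 0,"z": 2,"spin": 0},{"hand": 40,"x": 0,"y": 0,"z": 2,"spin": 0},{"hand": 40,"x": 0,"y": 0,"z": 2,"spin": 0},{"hand": 40,"x": 0,"y": 0,"z": 40,"spin": 0},{"hand": 40,"x": 0,"y": 0,"z": 80,"spin": 0},{"hand": 40,"x": 0,"y": 0,"z": 120,"spin": 0},{"hand": 60,"x": 0,"y": 0,"z": 150,"spin": 0},{"hand": 60,"x": 0,"y": 0,"z": 160,"spin": 0}])

```text
time: 15.52
eef_pos: [0.5442, 0.3194, 0.2345]
orientation: [0.276, 3.106, 0.046]
force: [0.3, -0.8, -0.2]
gripper_width: 0.0599
```

```bash
python3 - <<'E'
from h import *
st();a=camera('scene');b=camera('top')
crop(a,200,130,400,260,3.8,'s15.png');crop(b,155,160,345,280,4,'t15.png');cv2.imwrite('pics/t15f.png',b)
E
```

```text
t 15.52 tcp [544.2 319.4 234.5] yaw_y 79.9 zax [ 0.026  0.027 -0.999] F [ 0.3 -0.8 -0.2] w 59.9 q [-0.29  0.84 -0.66  1.29  0.52  1.15  0.41]
```

View pics/s15.png

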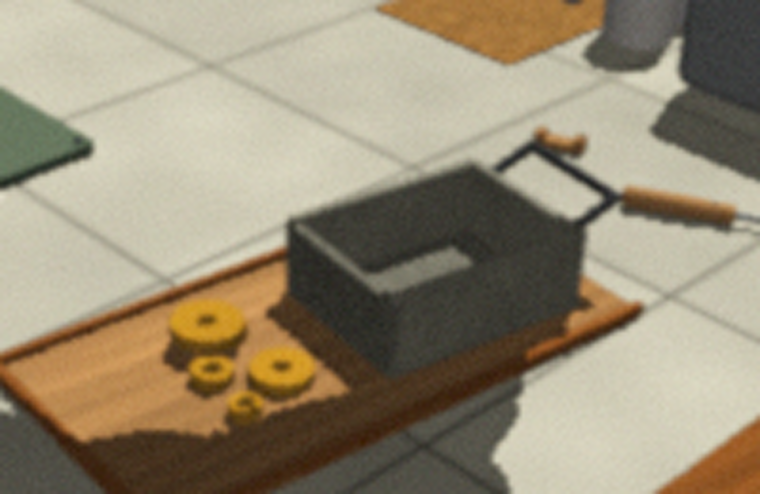

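View pics/t15.png

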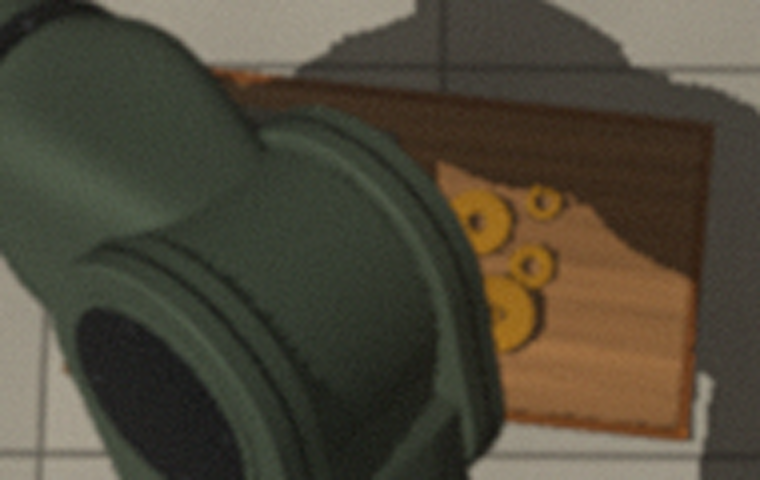

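```bash
python3 - <<'E'
from h import *
m=camera_model('top')
for n,u,v,z in(('58',505,312,.03),('50',482,222,.018),('34',533,267,.018),('26',545,202,.018)):print(n,w(m,155+u/4,160+v/4,z).round(4))
E
```

```text
58 [ 0.4481 -0.0102  0.03  ]
50 [0.5164 0.0066 0.018 ]
34 [ 0.483  -0.0312  0.018 ]
26 [ 0.5318 -0.0402  0.018 ]
```

carry_out(commands=[{"hand": 80,"x": -80,"y": -300,"z": -20,"spin": -12},{"hand": 80,"x": -80,"y": -300,"z": -20,"spin": -12},{"hand": 80,"x": -80,"y": -300,"z": -20,"spin": -12},{"hand": 80,"x": -80,"y": -300,"z": -20,"spin": -12},{"hand": 80,"x": -80,"y": -300,"z": -20,"spin": -12},{"hand": 80,"x": -80,"y": -300,"z": -20,"spin": -12},{"hand": 80,"x": -80,"y": -300,"z": -20,"spin": -12},{"hand": 80,"x": -80,"y": -300,"z": -20,"spin": -12}])

```text
time: 16.28
eef_pos: [0.4623, 0.0143, 0.2104]
orientation: [0.605, 3.059, 0.036]
force: [0.6, -1.0, -1.1]
gripper_width: 0.08
```

carry_out(commands=[{"hand": 85,"x": -16,"y": -31,"z": -34,"spin": 0},{"hand": 85,"x": -16,"y": -31,"z": -34,"spin": 0},{"hand": 85,"x": -16,"y": -31,"z": -34,"spin": 0},{"hand": 85,"x": -16,"y": -31,"z": -34,"spin": 0}])

```text
time: 16.62
eef_pos: [0.4464, -0.0162, 0.176]
orientation: [0.605, 3.06, 0.037]
force: [0.6, 1.1, -1.1]
gripper_width: 0.0848
```

```bash
cat >> h.py <<'E'
def wshot(name,alpha=1.0):
    s=st();m=camera_model('wrist');np.save('pics/'+name+'.npy',m,allow_pickle=True)
    im=camera('wrist');im=cv2.convertScaleAbs(im,alpha=alpha);cv2.imwrite('pics/'+name+'.png',im);return m,im
def lm(name):return np.load('pics/'+name+'.npy',allow_pickle=True).item()
E
python3 - <<'E'
from h import *
wshot('r1')
E
```

```text
t 16.62 tcp [446.4 -16.2 176. ] yaw_y 67.6 zax [ 0.026  0.019 -0.999] F [ 0.6  1.1 -1.1] w 84.8 q [ 0.33  0.66 -0.6   2.02  0.62  0.61  0.49]
```

View pics/r1.png

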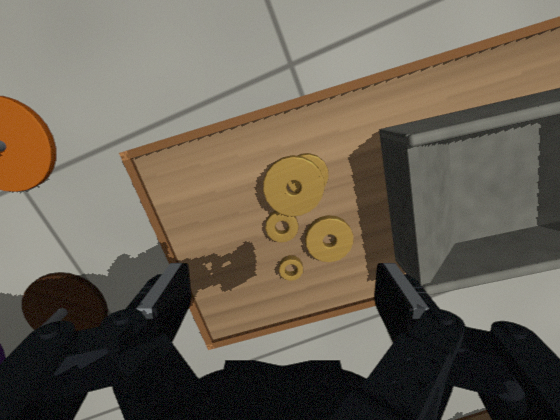

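```bash
python3 - <<'E'
from h import *
im=cv2.imread('pics/r1.png');crop(im,240,135,370,290,5,'r1c.png') if 0 else crop(im,245,140,365,290,4,'r1c.png')
E
```

```text
(no output)
```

View pics/r1c.png

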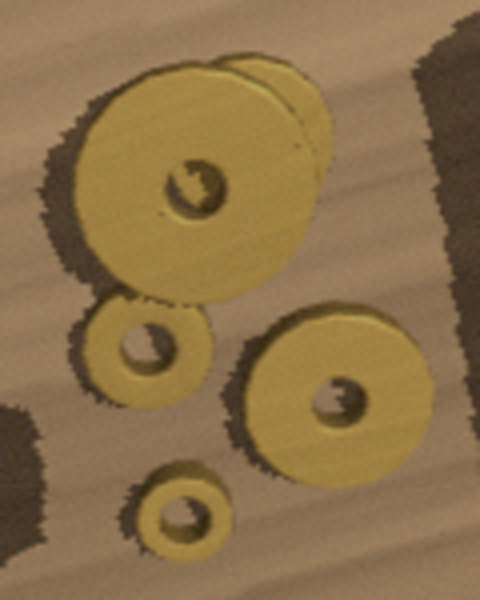

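```bash
python3 - <<'E'
from h import *
m=lm('r1')
s=monitor.state();R=Ro.from_rotvec(s['orientation']).as_matrix();p=np.array(s['eef_pos'])
for dz in(0,-.005,-.01,-.013,-.019):
  for dx in(-.011,.011): print(dz,dx,px(m,p+R@[dx,.0427,dz]).round(0),px(m,p+R@[dx,.02,dz]).round(0),px(m,p+R@[dx,-.0427,dz]).round(0))
im=cv2.imread('pics/r1.png');crop(cv2.convertScaleAbs(im,alpha=2),100,220,280,360,4,'r1t.png')
c=(245,140)
for n,u,v,z in(('58',197,185,.03),('50',339,395,.018),('34',148,348,.018),('26',185,518,.018),('42',245,144,.018)):print(n,w(m,245+u/4,140+v/4,z).round(4))
E
```

```text
0 -0.011 [368. 287.] [324. 287.] [199. 287.]
0 0.011 [372. 247.] [325. 247.] [196. 247.]
-0.005 -0.011 [371. 293.] [325. 293.] [197. 293.]
-0.005 0.011 [375. 251.] [327. 251.] [193. 251.]
-0.01 -0.011 [374. 298.] [326. 298.] [194. 298.]
-0.01 0.011 [378. 256.] [328. 256.] [190. 256.]
-0.013 -0.011 [376. 302.] [327. 302.] [192. 302.]
-0.013 0.011 [380. 259.] [329. 259.] [188. 259.]
-0.019 -0.011 [380. 310.] [329. 310.] [189. 310.]
-0.019 0.011 [384. 265.] [331. 265.] [184. 265.]
58 [ 4.472e-01 -2.000e-04  3.000e-02]
50 [0.5158 0.0127 0.018 ]
34 [ 0.4848 -0.0276  0.018 ]
26 [ 0.533  -0.0368  0.018 ]
42 [0.4453 0.0138 0.018 ]
```

View pics/r1t.png

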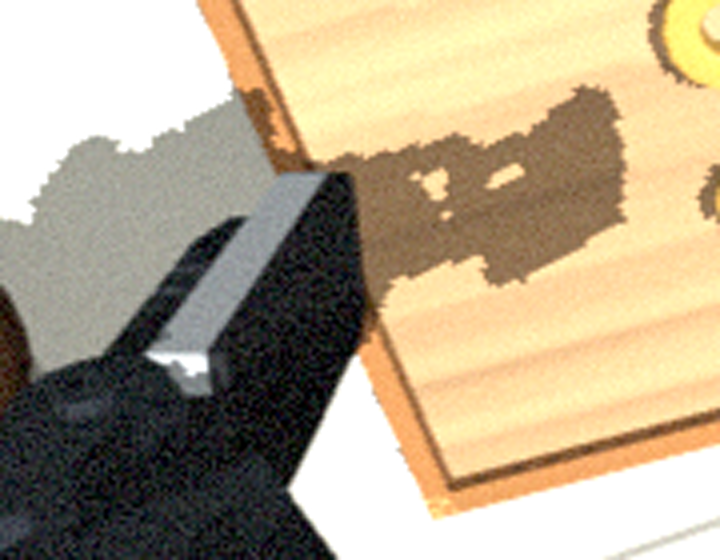

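carry_out(commands=[{"hand": 85,"x": 1,"y": 14,"z": -40,"spin": -20},{"hand": 85,"x": 1,"y": 14,"z": -90,"spin": -20},{"hand": 85,"x": 1,"y": 14,"z": -90,"spin": -20},{"hand": 85,"x": 1,"y": 14,"z": -90,"spin": -20},{"hand": 85,"x": 1,"y": 14,"z": -90,"spin": -20}])

```text
time: 17.08
eef_pos: [0.4481, -0.0003, 0.0868]
orientation: [1.116, 2.908, 0.031]
force: [0.4, 0.8, 1.2]
gripper_width: 0.0852
```

```bash
python3 - <<'E'
from h import *
wshot('r2',1.3)
E
```

```text
t 17.08 tcp [ 4.481e+02 -3.000e-01  8.680e+01] yaw_y 48.0 zax [ 0.032  0.009 -0.999] F [0.4 0.8 1.2] w 85.2 q [ 0.09  0.8  -0.27  2.12  0.73  0.28  0.04]
```

View pics/r2.png

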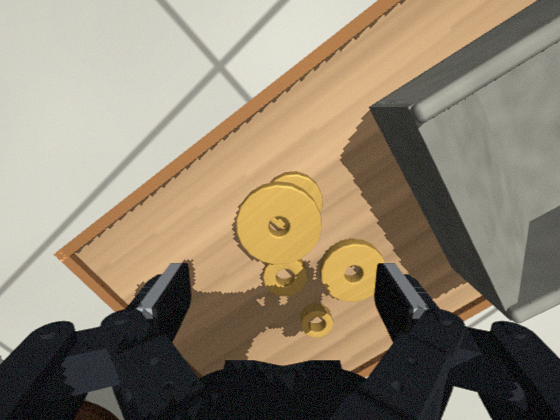

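```bash
python3 - <<'E'
from h import *
im=cv2.imread('pics/r2.png');crop(im,220,160,400,340,3.3,'r2c.png')
m=lm('r2')
print(w(m,279,224.5,.030),w(m,352.5,268,.018),w(m,285,275,.018),w(m,318,321,.018))
E
```

```text
[ 4.47095568e-01 -6.94339021e-05  3.00000000e-02] [0.51323945 0.0142281  0.018     ] [ 0.48343578 -0.0265699   0.018     ] [ 0.53151944 -0.03465448  0.018     ]
```

View pics/r2c.png

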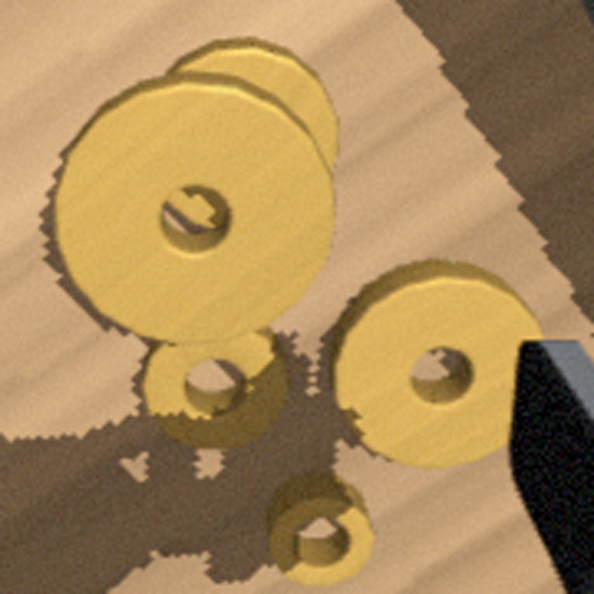

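carry_out(commands=[{"hand": 85,"x": -1,"y": 0,"z": -30,"spin": 0},{"hand": 85,"x": -1,"y": 0,"z": -55,"spin": 0},{"hand": 85,"x": -1,"y": 0,"z": -70,"spin": 0},{"hand": 85,"x": -1,"y": 0,"z": -74,"spin": 0},{"hand": 85,"x": -1,"y": 0,"z": -74,"spin": 0}])

```text
time: 17.55
eef_pos: [0.4481, -0.0005, 0.0139]
orientation: [1.112, 2.908, 0.033]
force: [0.0, -0.7, 0.8]
gripper_width: 0.0849
```

```bash
python3 - <<'E'
from h import *
wshot('r3',1.3)
E
```

```text
t 17.55 tcp [448.1  -0.5  13.9] yaw_y 48.2 zax [ 0.033  0.01  -0.999] F [ 0.  -0.7  0.8] w 84.9 q [-0.06  0.96 -0.01  2.15  0.83  0.   -0.05]
```

View pics/r3.png

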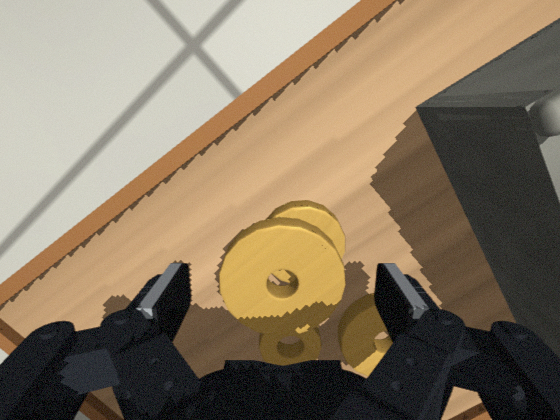

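carry_out(commands=[{"hand": 40,"x": 0,"y": 0,"z": 0,"spin": 0},{"hand": 40,"x": 0,"y": 0,"z": 0,"spin": 0},{"hand": 40,"x": 0,"y": 0,"z": 0,"spin": 0},{"hand": 40,"x": 0,"y": 0,"z": 0,"spin": 0},{"hand": 40,"x": 0,"y": 0,"z": 0,"spin": 0}])

```text
time: 18.02
eef_pos: [0.449, -0.0008, 0.0161]
orientation: [1.113, 2.905, 0.035]
force: [-2.6, -0.1, 30.1]
gripper_width: 0.0561
```

```bash
python3 - <<'E'
from h import *
wshot('r4',1.3)
E
```

```text
t 18.02 tcp [449.   -0.8  16.1] yaw_y 48.1 zax [ 0.037  0.01  -0.999] F [-2.6 -0.1 30.1] w 56.1 q [-0.06  0.95 -0.01  2.15  0.83  0.01 -0.05]
```

View pics/r4.png

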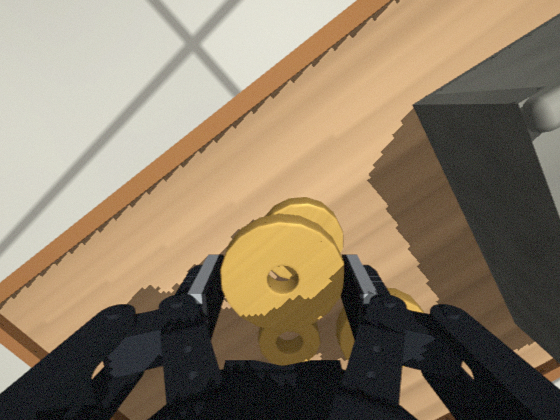

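carry_out(commands=[{"hand": 40,"x": 0,"y": 0,"z": 15,"spin": 0},{"hand": 40,"x": 0,"y": 0,"z": 40,"spin": 0},{"hand": 40,"x": 0,"y": 0,"z": 75,"spin": 0},{"hand": 40,"x": 0,"y": 0,"z": 110,"spin": 0},{"hand": 40,"x": 0,"y": 0,"z": 130,"spin": 0}])

```text
time: 18.48
eef_pos: [0.4491, -0.0011, 0.15]
orientation: [1.112, 2.903, 0.036]
force: [0.2, -0.5, -1.5]
gripper_width: 0.0552
```

```bash
python3 - <<'E'
from h import *
wshot('r5',1.3)
m=camera_model('top')
print(w(m,310+218/3.3,125+337/3.3,.01))
E
```

```text
t 18.48 tcp [449.1  -1.1 150. ] yaw_y 48.1 zax [ 0.039  0.01  -0.999] F [ 0.2 -0.5 -1.5] w 55.2 q [ 0.21  0.69 -0.48  2.06  0.65  0.5   0.1 ]
[ 0.48441878 -0.2933333   0.01      ]
```

View pics/r5.png

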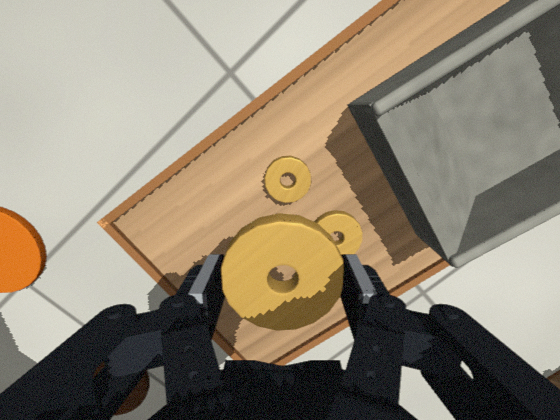

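carry_out(commands=[{"hand": 40,"x": 70,"y": -305,"z": 0,"spin": 0},{"hand": 40,"x": 70,"y": -305,"z": 0,"spin": 0},{"hand": 40,"x": 70,"y": -305,"z": 0,"spin": 0},{"hand": 40,"x": 70,"y": -305,"z": 0,"spin": 0},{"hand": 40,"x": 70,"y": -305,"z": 0,"spin": 0},{"hand": 40,"x": 70,"y": -305,"z": 0,"spin": 0},{"hand": 40,"x": 70,"y": -305,"z": 0,"spin": 0},{"hand": 40,"x": 70,"y": -305,"z": 0,"spin": 0}])

```text
time: 19.2
eef_pos: [0.5191, -0.3117, 0.1518]
orientation: [1.118, 2.897, 0.035]
force: [-0.9, -0.9, -2.8]
gripper_width: 0.0553
```

```bash
python3 - <<'E'
from h import *
wshot('r6',1.3)
E
```

```text
t 19.20 tcp [ 519.1 -311.7  151.8] yaw_y 47.8 zax [ 0.042  0.008 -0.999] F [-0.9 -0.9 -2.8] w 55.3 q [ 0.8   0.9  -0.64  1.49  0.6   0.92  0.82]
```

View pics/r6.png

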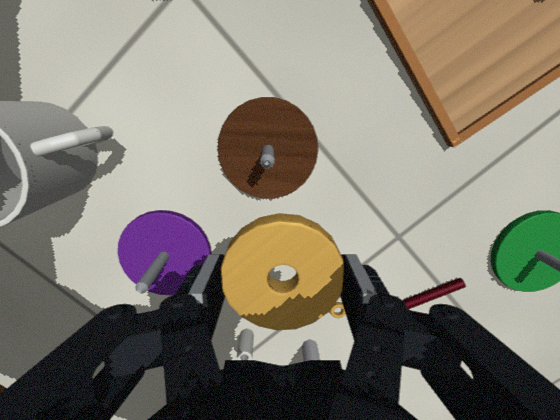

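```bash
python3 - <<'E'
from h import *
im=cv2.imread('pics/r6.png');crop(im,210,85,350,335,2.4,'r6c.png')
m=lm('r6');print(w(m,267,161,.072),w(m,268,147.5,.010),'ring',w(m,282.5,276,.1657), w(m,282.5,270,.1657))
E
```

```text
[ 0.48490716 -0.29134864  0.072     ] [ 0.48404359 -0.29032167  0.01      ] ring [ 0.51671566 -0.30997541  0.1657    ] [ 0.51445733 -0.30793345  0.1657    ]
```

View pics/r6c.png

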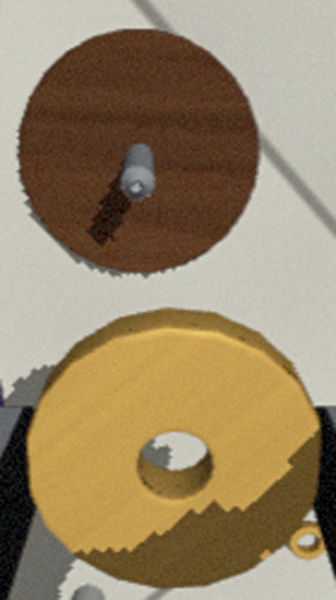

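carry_out(commands=[{"hand": 40,"x": 9,"y": -8,"z": -20,"spin": 0},{"hand": 40,"x": 9,"y": -8,"z": -60,"spin": 0},{"hand": 40,"x": 9,"y": -8,"z": -91,"spin": 0},{"hand": 40,"x": 9,"y": -8,"z": -91,"spin": 0},{"hand": 40,"x": 9,"y": -8,"z": -91,"spin": 0}])

```text
time: 19.67
eef_pos: [0.5278, -0.3216, 0.0605]
orientation: [1.121, 2.897, 0.034]
force: [0.1, -0.0, -2.4]
gripper_width: 0.0551
```

```bash
python3 - <<'E'
from h import *
m,im=wshot('r7',1.3);crop(im,200,80,360,340,2.3,'r7c.png')
E
```

```text
t 19.67 tcp [ 527.8 -321.6   60.5] yaw_y 47.7 zax [ 0.04   0.008 -0.999] F [ 0.1 -0.  -2.4] w 55.1 q [ 0.77  1.04 -0.57  1.5   0.69  0.77  0.77]
```

View pics/r7c.png

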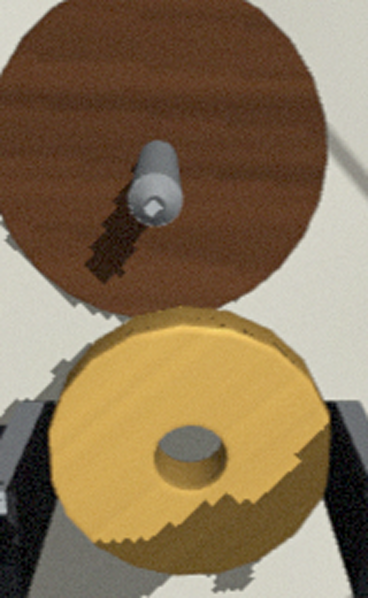

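```bash
python3 - <<'E'
from h import *
m=lm('r7')
for z in(.072,.0745):
  a=w(m,267,167,.072);b=w(m,283,278.7,z);print(a,b,a-b)
E
```

```text
[ 0.4848581  -0.29147038  0.072     ] [ 0.5278215  -0.32158342  0.072     ] [-0.0429634   0.03011304  0.        ]
[ 0.4848581  -0.29147038  0.072     ] [ 0.52666247 -0.32065174  0.0745    ] [-0.04180437  0.02918137 -0.0025    ]
```

```bash
python3 - <<'E'
from h import *
m=lm('r7')
for z in(.066,.07,.072,.0745,.077):
  p=w(m,283,278.7,z);print(z,-(m['view']@np.r_[p,1])[2])
print(-(m['view']@np.r_[w(m,267,167,.072),1])[2])
E
```

```text
0.066 0.15288678272234524
0.07 0.14834301769300579
0.072 0.1460711351783361
0.0745 0.1432312820349989
0.077 0.1403914288916617
0.12962384832983004
```

carry_out(commands=[{"hand": 40,"x": 0,"y": 0,"z": 26,"spin": 0},{"hand": 40,"x": -20,"y": 14,"z": 26,"spin": 0},{"hand": 40,"x": -43,"y": 30,"z": 26,"spin": 0},{"hand": 40,"x": -43,"y": 30,"z": 26,"spin": 0},{"hand": 40,"x": -43,"y": 30,"z": 26,"spin": 0}])

```text
time: 20.13
eef_pos: [0.486, -0.2921, 0.0909]
orientation: [1.118, 2.892, 0.032]
force: [0.9, -0.6, -2.1]
gripper_width: 0.0554
```

```bash
python3 - <<'E'
from h import *
m,im=wshot('r8',1.6);crop(im,200,180,360,340,3.5,'r8c.png')
a=camera('scene');crop(a,120,200,240,320,4.5,'s8b.png')
E
```

```text
t 20.13 tcp [ 486.  -292.1   90.9] yaw_y 47.7 zax [ 0.045  0.005 -0.999] F [ 0.9 -0.6 -2.1] w 55.4 q [ 0.78  0.93 -0.56  1.69  0.7   0.68  0.69]
```

View pics/r8c.png

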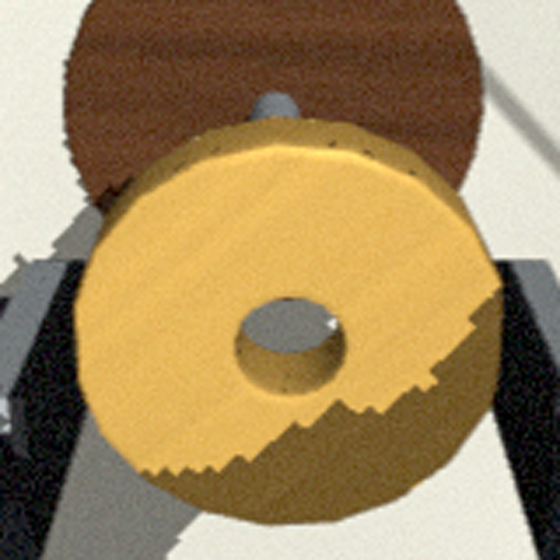

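View pics/s8b.png

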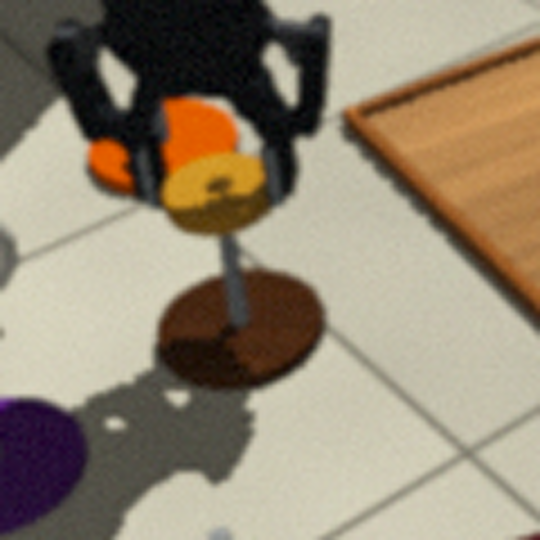

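```bash
python3 - <<'E'
from h import *
m=lm('r8');f=lambda p:((px(m,p)-[200,180])*3.5).round(0)
for z in(.072,.05,.03,.01):print(z,f([.4849,-.2915,z]))
t=np.array([.486,-.2921,.0909]);
print('tcp+14',f(t+[0,0,.012]),f(t))
print('hole top',w(m,200+291/3.5,180+343/3.5,t[2]+.0115),w(m,200+291/3.5,180+343/3.5,t[2]+.014))
im=cv2.imread('pics/r8.png');crop(im,255,255,310,300,12,'r8d.png')
E
```

```text
0.072 [282. 238.]
0.05 [278. 184.]
0.03 [276. 143.]
0.01 [273. 110.]
tcp+14 [291. 349.] [288. 304.]
hole top [ 0.48562427 -0.29169653  0.1024    ] [ 0.48445375 -0.29075946  0.1049    ]
```

View pics/r8d.png

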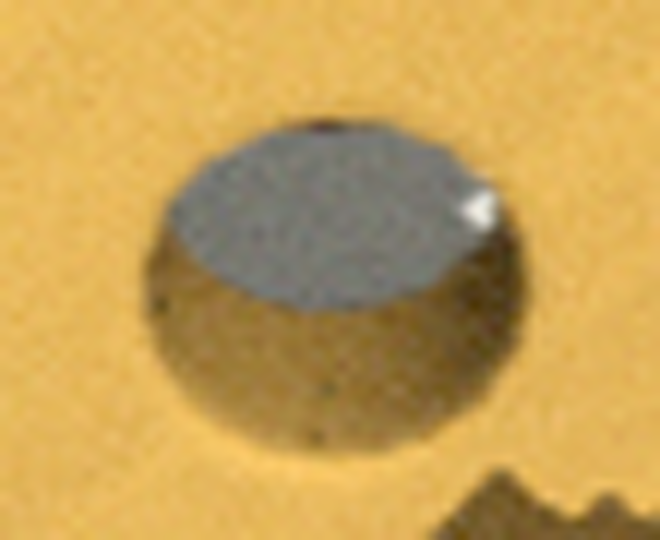

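```bash
python3 - <<'E'
from h import *
m=camera_model('scene');f=lambda p:((px(m,p)-[120,200])*4.5).round(1)
for p in([.4849,-.2915,.1035],[.4849,-.2915,.072],[.4849,-.2915,.04],[.4849,-.2915,.01]):print(p,f(p))
im=cv2.imread('pics/s8b.png')
print(f([.4849+.002,-.2915,.1035]),f([.4849,-.2895,.1035]))
a=camera('scene');crop(cv2.convertScaleAbs(a,alpha=1.5),150,225,200,290,9,'s8d.png')
E
```

```text
[0.4849, -0.2915, 0.1035] [214.1 182.5]
[0.4849, -0.2915, 0.072] [221.8 230. ]
[0.4849, -0.2915, 0.04] [229.3 276.7]
[0.4849, -0.2915, 0.01] [236.1 319. ]
[216.2 184.2] [217.6 180.9]
```

View pics/s8d.png

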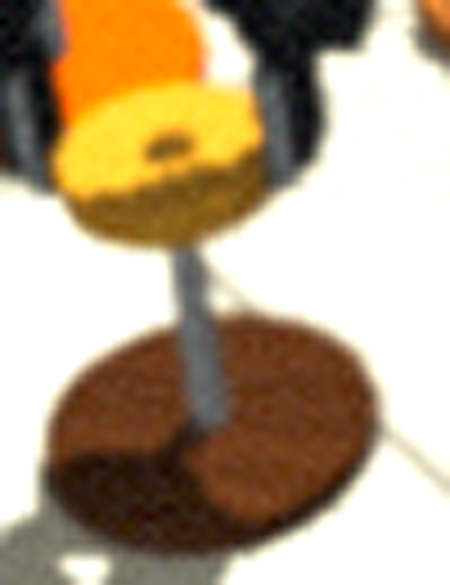

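carry_out(commands=[{"hand": 40,"x": -1.5,"y": 0,"z": 0,"spin": 0},{"hand": 40,"x": -1.5,"y": 0,"z": -8,"spin": 0},{"hand": 40,"x": -1.5,"y": 0,"z": -16,"spin": 0},{"hand": 40,"x": -1.5,"y": 0,"z": -22,"spin": 0},{"hand": 40,"x": -1.5,"y": 0,"z": -26,"spin": 0},{"hand": 40,"x": -1.5,"y": 0,"z": -28,"spin": 0}])

```text
time: 20.78
eef_pos: [0.485, -0.2923, 0.0603]
orientation: [1.12, 2.893, 0.034]
force: [0.2, -0.6, -3.2]
gripper_width: 0.0554
```

```bash
python3 - <<'E'
from h import *
st();a=camera('scene');crop(cv2.convertScaleAbs(a,alpha=1.5),150,225,200,290,9,'s9d.png')
E
```

```text
t 20.78 tcp [ 485.  -292.3   60.3] yaw_y 47.7 zax [ 0.044  0.006 -0.999] F [ 0.2 -0.6 -3.2] w 55.4 q [ 0.77  0.97 -0.53  1.71  0.74  0.62  0.66]
```

View pics/s9d.png

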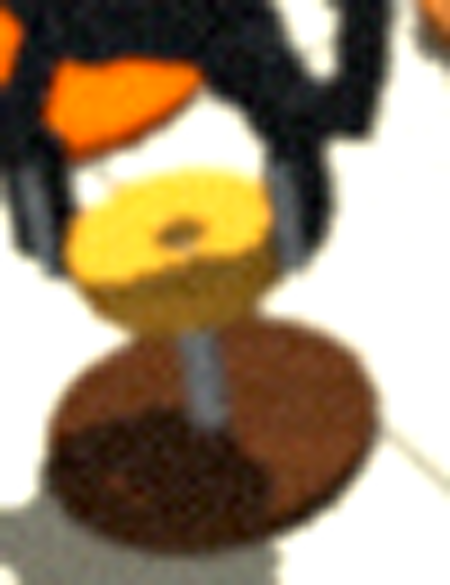

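carry_out(commands=[{"hand": 40,"x": 0,"y": 0,"z": -8,"spin": 0},{"hand": 40,"x": 0,"y": 0,"z": -16,"spin": 0},{"hand": 40,"x": 0,"y": 0,"z": -24,"spin": 0},{"hand": 40,"x": 0,"y": 0,"z": -32,"spin": 0},{"hand": 40,"x": 0,"y": 0,"z": -40,"spin": 0},{"hand": 40,"x": 0,"y": 0,"z": -45,"spin": 0},{"hand": 40,"x": 0,"y": 0,"z": -49,"spin": 0}])

```text
time: 21.42
eef_pos: [0.4848, -0.2922, 0.0106]
orientation: [1.12, 2.894, 0.034]
force: [0.7, 0.3, -3.8]
gripper_width: 0.0553
```

```bash
python3 - <<'E'
from h import *
st();a=camera('scene');crop(cv2.convertScaleAbs(a,alpha=1.5),150,225,200,290,9,'s10d.png')
E
```

```text
t 21.42 tcp [ 484.8 -292.2   10.6] yaw_y 47.7 zax [ 0.044  0.006 -0.999] F [ 0.7  0.3 -3.8] w 55.3 q [ 0.73  1.05 -0.46  1.72  0.8   0.52  0.61]
```

View pics/s10d.png

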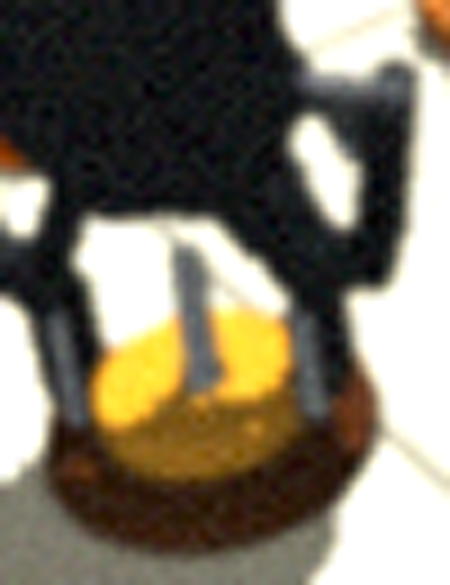

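carry_out(commands=[{"hand": 40,"x": 0,"y": 0,"z": -2,"spin": 0},{"hand": 75,"x": 0,"y": 0,"z": -2,"spin": 0},{"hand": 75,"x": 0,"y": 0,"z": 0,"spin": 0},{"hand": 75,"x": 0,"y": 0,"z": 0,"spin": 0},{"hand": 75,"x": 0,"y": 0,"z": 40,"spin": 0},{"hand": 75,"x": 0,"y": 0,"z": 80,"spin": 0},{"hand": 75,"x": 0,"y": 0,"z": 120,"spin": 0},{"hand": 75,"x": 0,"y": 0,"z": 150,"spin": 0}])

```text
time: 22.13
eef_pos: [0.485, -0.292, 0.1636]
orientation: [1.119, 2.892, 0.034]
force: [-0.1, -0.4, 0.6]
gripper_width: 0.0754
```

```bash
python3 - <<'E'
from h import *
st();a=camera('scene');crop(cv2.convertScaleAbs(a,alpha=1.5),150,225,200,290,9,'s11d.png')
cv2.imwrite('pics/t11.png',camera('top'))
E
```

```text
t 22.13 tcp [ 485.  -292.   163.6] yaw_y 47.7 zax [ 0.045  0.006 -0.999] F [-0.1 -0.4  0.6] w 75.4 q [ 0.83  0.83 -0.65  1.64  0.61  0.84  0.77]
```

View pics/s11d.png

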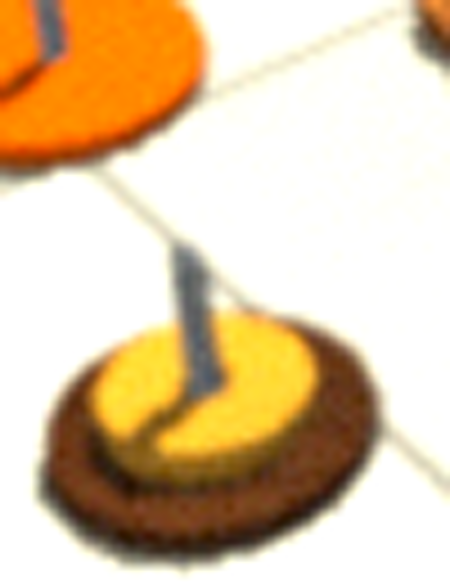

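View pics/t11.png

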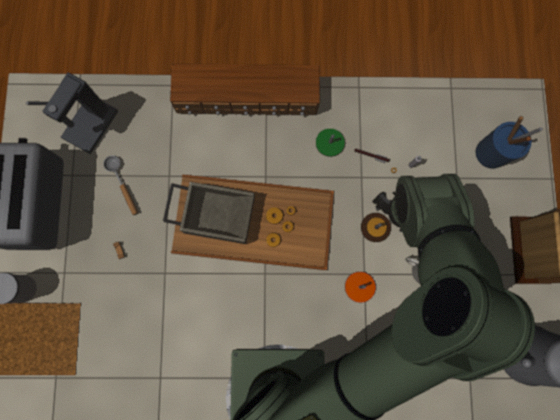

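```bash
python3 - <<'E'
from h import *
s=st();m=camera_model('wrist');c=ray(m,0,0)[0];R=Ro.from_rotvec(s['orientation']).as_matrix();print(R.T@(c-s['eef_pos']))
for n,u,v in(('50',274,215),('42',273,240),('34',287,227),('26',291,211)):print(n,w('top',u,v,.018).round(3))
E
```

```text
t 22.23 tcp [ 486.2 -292.8  164.9] yaw_y 47.7 zax [ 0.049  0.004 -0.999] F [-0.5 -1.1 -0.8] w 74.9 q [ 0.83  0.83 -0.65  1.63  0.61  0.84  0.77]
[ 7.29054950e-02  2.32031285e-05 -1.41943984e-01]
50 [0.518 0.011 0.018]
42 [0.443 0.014 0.018]
34 [ 0.482 -0.027  0.018]
26 [ 0.53  -0.039  0.018]
```

carry_out(commands=[{"hand": 70,"x": 28,"y": 303,"z": -10,"spin": -56},{"hand": 70,"x": 28,"y": 303,"z": -10,"spin": -56},{"hand": 70,"x": 28,"y": 303,"z": -10,"spin": -56},{"hand": 70,"x": 28,"y": 303,"z": -10,"spin": -56},{"hand": 70,"x": 28,"y": 303,"z": -10,"spin": -56},{"hand": 70,"x": 28,"y": 303,"z": -10,"spin": -56},{"hand": 70,"x": 28,"y": 303,"z": -10,"spin": -56},{"hand": 70,"x": 28,"y": 303,"z": -10,"spin": -56}])

```text
time: 22.9
eef_pos: [0.5142, 0.0135, 0.1549]
orientation: [2.308, 2.058, -0.001]
force: [0.7, 0.7, -0.5]
gripper_width: 0.0698
```

carry_out(commands=[{"hand": 70,"x": 0,"y": 0,"z": -40,"spin": -22},{"hand": 70,"x": 0,"y": 0,"z": -40,"spin": -22},{"hand": 70,"x": 0,"y": 0,"z": -40,"spin": -22},{"hand": 70,"x": 0,"y": 0,"z": -40,"spin": -22}])

```text
time: 23.23
eef_pos: [0.5141, 0.014, 0.1144]
orientation: [2.664, 1.573, -0.017]
force: [0.1, -0.4, -0.9]
gripper_width: 0.07
```

```bash
python3 - <<'E'
from h import *
wshot('a1',1.3)
E
```

```text
t 23.23 tcp [514.1  14.  114.4] yaw_y -28.8 zax [ 0.015 -0.047 -0.999] F [ 0.1 -0.4 -0.9] w 70.0 q [-0.07  0.79 -0.09  1.85  0.24  0.5  -0.85]
```

View pics/a1.png

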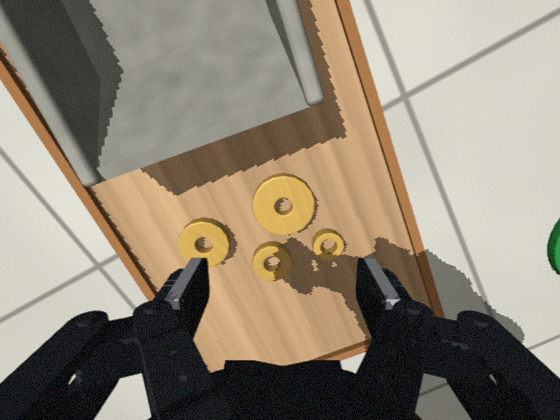

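```bash
python3 - <<'E'
from h import *
m=lm('a1')
for n,u,v in(('50',283.5,205),('42',203.5,242.5),('34',272,261),('26',328.5,244)):print(n,(w(m,u,v,.018)*1e3).round(1))
E
```

```text
50 [519.1  12.5  18. ]
42 [447.4  16.4  18. ]
34 [487.2 -25.8  18. ]
26 [535.1 -35.3  18. ]
```

carry_out(commands=[{"hand": 70,"x": 3.5,"y": -3.5,"z": -40,"spin": 0},{"hand": 70,"x": 3.5,"y": -3.5,"z": -75,"spin": 0},{"hand": 70,"x": 3.5,"y": -3.5,"z": -98,"spin": 0},{"hand": 70,"x": 3.5,"y": -3.5,"z": -107,"spin": 0},{"hand": 70,"x": 3.5,"y": -3.5,"z": -107,"spin": 0}])

```text
time: 23.7
eef_pos: [0.517, 0.0102, 0.0066]
orientation: [2.658, 1.585, -0.019]
force: [-0.0, 0.1, 0.7]
gripper_width: 0.0699
```

```bash
python3 - <<'E'
from h import *
wshot('a2',1.3)
E
```

```text
t 23.70 tcp [517.   10.2   6.6] yaw_y -28.3 zax [ 0.014 -0.046 -0.999] F [-0.   0.1  0.7] w 69.9 q [-0.09  1.   -0.03  1.88  0.28  0.26 -0.88]
```

View pics/a2.png

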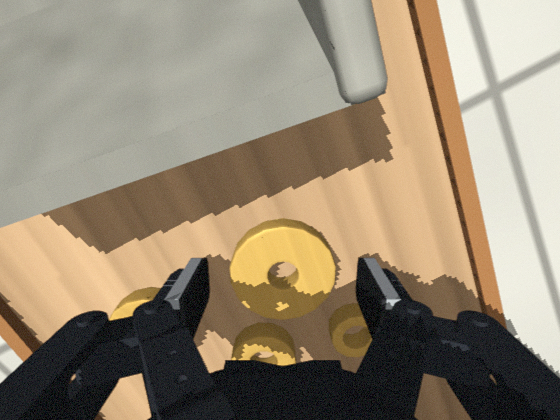

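carry_out(commands=[{"hand": 30,"x": 0,"y": 0,"z": 0,"spin": 0},{"hand": 30,"x": 0,"y": 0,"z": 0,"spin": 0},{"hand": 30,"x": 0,"y": 0,"z": 0,"spin": 0},{"hand": 30,"x": 0,"y": 0,"z": 0,"spin": 0},{"hand": 30,"x": 0,"y": 0,"z": 0,"spin": 0}])

```text
time: 24.17
eef_pos: [0.5184, 0.0102, 0.01]
orientation: [2.657, 1.584, -0.013]
force: [-3.4, 1.2, 19.6]
gripper_width: 0.0464
```

carry_out(commands=[{"hand": 30,"x": 0,"y": 0,"z": 15,"spin": 0},{"hand": 30,"x": 0,"y": 0,"z": 40,"spin": 0},{"hand": 30,"x": 0,"y": 0,"z": 75,"spin": 0},{"hand": 30,"x": 0,"y": 0,"z": 110,"spin": 0},{"hand": 30,"x": 0,"y": 0,"z": 130,"spin": 0}])

```text
time: 24.58
eef_pos: [0.5191, 0.0101, 0.1444]
orientation: [2.655, 1.583, -0.007]
force: [0.2, -0.5, -1.1]
gripper_width: 0.0465
```

```bash
python3 - <<'E'
from h import *
wshot('a3',1.3)
E
```

```text
t 24.58 tcp [519.1  10.1 144.4] yaw_y -28.3 zax [ 0.022 -0.046 -0.999] F [ 0.2 -0.5 -1.1] w 46.5 q [-0.04  0.75 -0.12  1.82  0.24  0.58 -0.82]
```

View pics/a3.png

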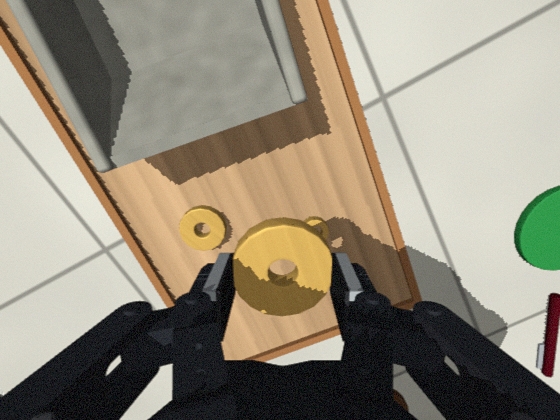

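carry_out(commands=[{"hand": 30,"x": 5,"y": -310,"z": 0,"spin": 56},{"hand": 30,"x": 5,"y": -310,"z": 0,"spin": 56},{"hand": 30,"x": 5,"y": -310,"z": 0,"spin": 56},{"hand": 30,"x": 5,"y": -310,"z": 0,"spin": 56},{"hand": 30,"x": 5,"y": -310,"z": 0,"spin": 56},{"hand": 30,"x": 5,"y": -310,"z": 0,"spin": 56},{"hand": 30,"x": 5,"y": -310,"z": 0,"spin": 56},{"hand": 30,"x": 5,"y": -310,"z": 0,"spin": 56}])

```text
time: 25.3
eef_pos: [0.5238, -0.3051, 0.1475]
orientation: [1.599, 2.647, 0.033]
force: [-0.1, 0.2, -2.3]
gripper_width: 0.0461
```

carry_out(commands=[{"hand": 30,"x": 3,"y": -28,"z": -30,"spin": 20},{"hand": 30,"x": 3,"y": -28,"z": -60,"spin": 20},{"hand": 30,"x": 3,"y": -28,"z": -78,"spin": 20},{"hand": 30,"x": 3,"y": -28,"z": -78,"spin": 20},{"hand": 30,"x": 3,"y": -28,"z": -78,"spin": 20},{"hand": 30,"x": 3,"y": -28,"z": -78,"spin": 20}])

```text
time: 25.8
eef_pos: [0.5276, -0.333, 0.0715]
orientation: [1.12, 2.885, 0.045]
force: [0.7, -0.1, -0.8]
gripper_width: 0.0461
```

```bash
python3 - <<'E'
from h import *
m,im=wshot('a4',1.3);crop(im,200,80,360,340,2.3,'a4c.png')
E
```

```text
t 25.80 tcp [ 527.6 -333.    71.5] yaw_y 47.6 zax [ 0.054  0.01  -0.999] F [ 0.7 -0.1 -0.8] w 46.1 q [ 0.81  1.03 -0.61  1.49  0.7   0.8   0.79]
```

View pics/a4c.png

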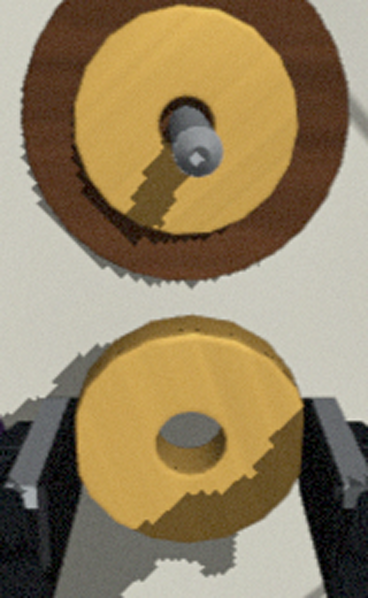

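```bash
python3 - <<'E'
from h import *
m=lm('a4');a=w(m,285.7,145.2,.072)
for z in(.072,.075,.078,.0795,.082):
  p=w(m,283.3,272.2,z);print(z,-(m['view']@np.r_[p,1])[2],(p*1e3).round(1),((a-p)*1e3).round(1))
print(a)
E
```

```text
0.072 0.15736642362808415 [ 530.  -334.5   72. ] [-45.5  42.8   0. ]
0.075 0.1539651858215854 [ 528.6 -333.5   75. ] [-44.1  41.7  -3. ]
0.078 0.15056394801508657 [ 527.2 -332.4   78. ] [-42.7  40.6  -6. ]
0.0795 0.1488633291118372 [ 526.5 -331.9   79.5] [-42.   40.1  -7.5]
0.082 0.1460289642730882 [ 525.4 -331.    82. ] [-40.9  39.2 -10. ]
[ 0.48453164 -0.29175176  0.072     ]
```

carry_out(commands=[{"hand": 30,"x": 0,"y": 0,"z": 22,"spin": 0},{"hand": 30,"x": -12,"y": 12,"z": 22,"spin": 0},{"hand": 30,"x": -43,"y": 41,"z": 22,"spin": 0},{"hand": 30,"x": -43,"y": 41,"z": 22,"spin": 0},{"hand": 30,"x": -43,"y": 41,"z": 22,"spin": 0}])

```text
time: 26.27
eef_pos: [0.4839, -0.291, 0.0954]
orientation: [1.119, 2.885, 0.042]
force: [0.5, -0.8, -1.0]
gripper_width: 0.0464
```

```bash
python3 - <<'E'
from h import *
st();a=camera('scene');crop(cv2.convertScaleAbs(a,alpha=1.5),150,225,200,290,9,'b1.png')
m=camera_model('scene')
for z in(.102,.072,.01):print(((px(m,[.4848,-.2917,z])-[150,225])*9+[6,5]).round(0))
E
```

```text
t 26.27 tcp [ 483.9 -291.    95.4] yaw_y 47.6 zax [ 0.054  0.008 -0.999] F [ 0.5 -0.8 -1. ] w 46.4 q [ 0.8   0.92 -0.59  1.71  0.72  0.69  0.67]
[164. 150.]
[179. 240.]
[207. 418.]
```

View pics/b1.png

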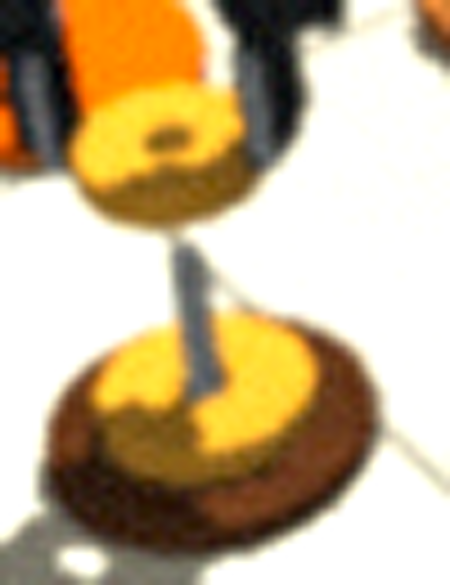

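carry_out(commands=[{"hand": 30,"x": 0.4,"y": -1.3,"z": 0,"spin": 0},{"hand": 30,"x": 0.4,"y": -1.3,"z": -10,"spin": 0},{"hand": 30,"x": 0.4,"y": -1.3,"z": -18,"spin": 0},{"hand": 30,"x": 0.4,"y": -1.3,"z": -24,"spin": 0},{"hand": 30,"x": 0.4,"y": -1.3,"z": -29,"spin": 0},{"hand": 30,"x": 0.4,"y": -1.3,"z": -33,"spin": 0}])

```text
time: 26.82
eef_pos: [0.4856, -0.2933, 0.0613]
orientation: [1.12, 2.883, 0.043]
force: [-0.1, -0.1, -2.2]
gripper_width: 0.0462
```

```bash
python3 - <<'E'
from h import *
st();a=camera('scene');crop(cv2.convertScaleAbs(a,alpha=1.5),150,225,200,290,9,'b2.png')
E
```

```text
t 26.82 tcp [ 485.6 -293.3   61.3] yaw_y 47.6 zax [ 0.055  0.008 -0.998] F [-0.1 -0.1 -2.2] w 46.2 q [ 0.78  0.98 -0.55  1.71  0.77  0.62  0.64]
```

View pics/b2.png

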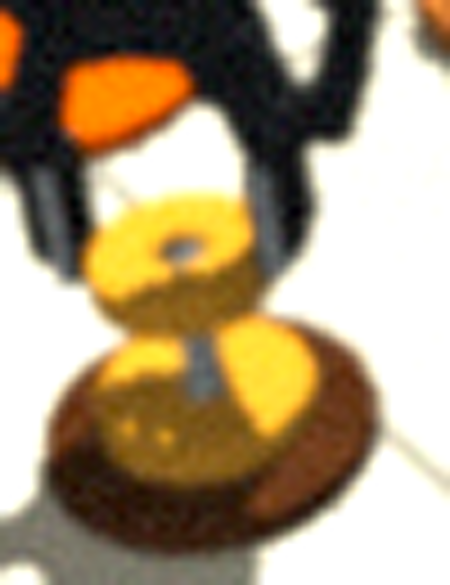

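carry_out(commands=[{"hand": 30,"x": 0,"y": 0.5,"z": -8,"spin": 0},{"hand": 30,"x": 0,"y": 0.5,"z": -16,"spin": 0},{"hand": 30,"x": 0,"y": 0.5,"z": -23,"spin": 0},{"hand": 30,"x": 0,"y": 0.5,"z": -29,"spin": 0},{"hand": 30,"x": 0,"y": 0.5,"z": -33,"spin": 0}])

```text
time: 27.28
eef_pos: [0.4852, -0.2926, 0.027]
orientation: [1.12, 2.884, 0.043]
force: [0.3, -0.4, -2.0]
gripper_width: 0.0465
```

```bash
python3 - <<'E'
from h import *
st();a=camera('scene');crop(cv2.convertScaleAbs(a,alpha=1.5),150,225,200,290,9,'b3.png')
E
```

```text
t 27.28 tcp [ 485.2 -292.6   27. ] yaw_y 47.6 zax [ 0.054  0.009 -0.999] F [ 0.3 -0.4 -2. ] w 46.5 q [ 0.76  1.03 -0.5   1.73  0.81  0.55  0.6 ]
```

View pics/b3.png

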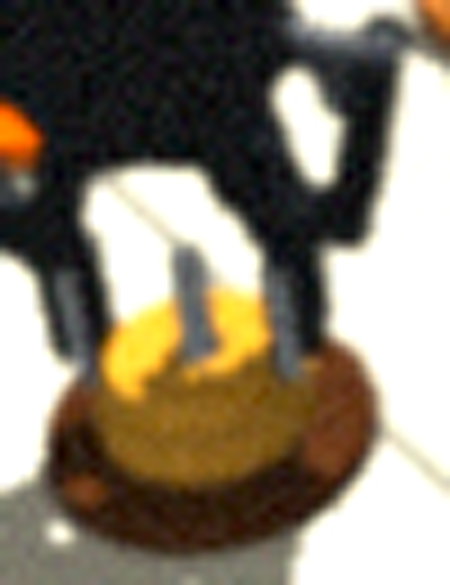

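Near the stack; release and rise.

carry_out(commands=[{"hand": 30,"x": 0,"y": 0,"z": -2,"spin": 0},{"hand": 70,"x": 0,"y": 0,"z": -2,"spin": 0},{"hand": 70,"x": 0,"y": 0,"z": 0,"spin": 0},{"hand": 70,"x": 0,"y": 0,"z": 0,"spin": 0},{"hand": 70,"x": 0,"y": 0,"z": 40,"spin": 0},{"hand": 70,"x": 0,"y": 0,"z": 80,"spin": 0},{"hand": 70,"x": 0,"y": 0,"z": 120,"spin": 0},{"hand": 70,"x": 0,"y": 0,"z": 130,"spin": 0}])

```text
time: 28.0
eef_pos: [0.4866, -0.2929, 0.1621]
orientation: [1.118, 2.879, 0.043]
force: [0.7, 0.1, 1.0]
gripper_width: 0.07
```

```bash
python3 - <<'E'
from h import *
st();a=camera('scene');crop(cv2.convertScaleAbs(a,alpha=1.5),150,225,200,290,9,'b4.png')
t=camera('top');crop(t,155,160,345,280,4,'b4t.png')
E
```

```text
t 28.00 tcp [ 486.6 -292.9  162.1] yaw_y 47.6 zax [ 0.059  0.007 -0.998] F [0.7 0.1 1. ] w 70.0 q [ 0.84  0.84 -0.67  1.64  0.63  0.83  0.75]
```

View pics/b4.png

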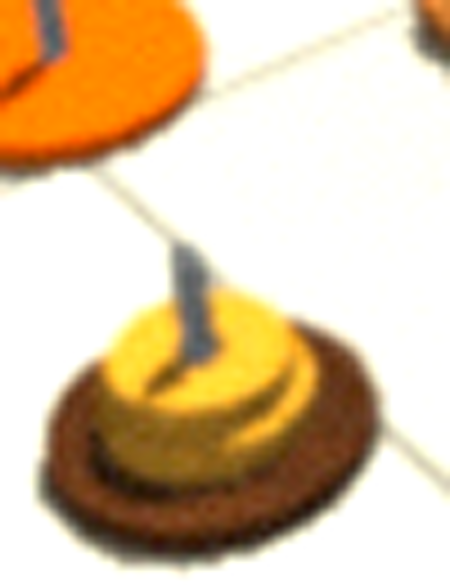

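View pics/b4t.png

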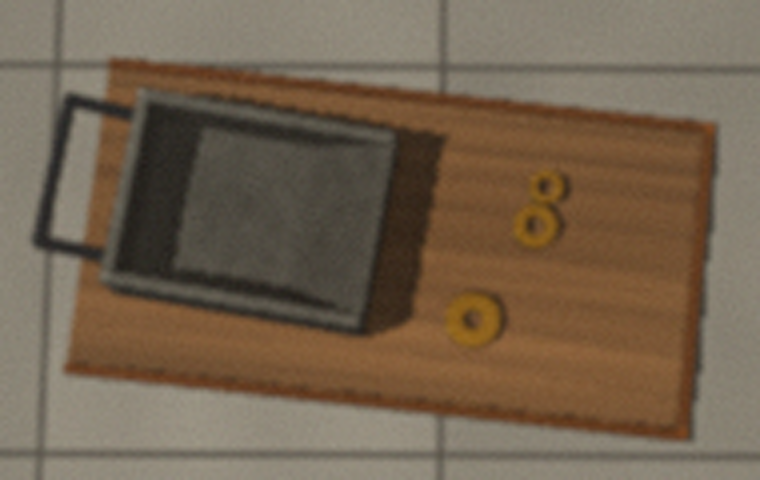

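carry_out(commands=[{"hand": 62,"x": -42,"y": 304,"z": -10,"spin": -56},{"hand": 62,"x": -42,"y": 304,"z": -10,"spin": -56},{"hand": 62,"x": -42,"y": 304,"z": -10,"spin": -56},{"hand": 62,"x": -42,"y": 304,"z": -10,"spin": -56},{"hand": 62,"x": -42,"y": 304,"z": -10,"spin": -56},{"hand": 62,"x": -42,"y": 304,"z": -10,"spin": -56},{"hand": 62,"x": -42,"y": 304,"z": -10,"spin": -56},{"hand": 62,"x": -42,"y": 304,"z": -10,"spin": -56}])

```text
time: 28.77
eef_pos: [0.4465, -0.0081, 0.1488]
orientation: [2.211, 2.153, 0.004]
force: [0.1, 0.4, 0.2]
gripper_width: 0.0617
```

carry_out(commands=[{"hand": 62,"x": 0,"y": 0,"z": -20,"spin": -54},{"hand": 62,"x": 0,"y": 0,"z": -50,"spin": -54},{"hand": 62,"x": 0,"y": 0,"z": -50,"spin": -54},{"hand": 62,"x": 0,"y": 0,"z": -50,"spin": -54},{"hand": 62,"x": 0,"y": 0,"z": -50,"spin": -54},{"hand": 62,"x": 0,"y": 0,"z": -50,"spin": -54},{"hand": 62,"x": 0,"y": 0,"z": -50,"spin": -54},{"hand": 62,"x": 0,"y": 0,"z": -50,"spin": -54}])

```text
time: 29.43
eef_pos: [0.4462, -0.0082, 0.0982]
orientation: [2.955, 0.905, -0.037]
force: [-0.3, -0.8, 0.3]
gripper_width: 0.0622
```

```bash
python3 - <<'E'
from h import *
wshot('c1',1.3)
E
```

```text
t 29.43 tcp [446.2  -8.2  98.2] yaw_y -55.9 zax [-0.008 -0.056 -0.998] F [-0.3 -0.8  0.3] w 62.2 q [-0.12  0.78  0.04  2.08  0.08  0.3  -1.14]
```

View pics/c1.png

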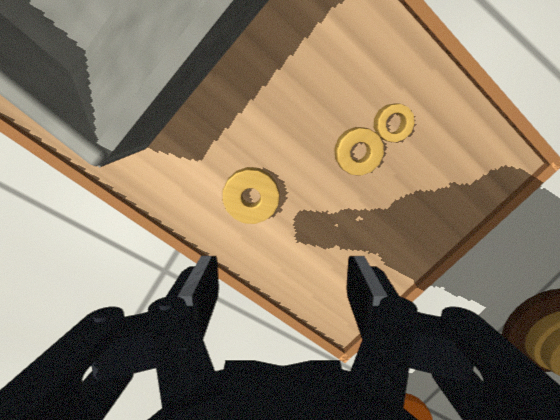

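```bash
python3 - <<'E'
from h import *
m=lm('c1')
b=np.array([.828,.561,0])*3.5
for n,u,v in(('42',250.5,196),('34',360,151),('26',396,123)):p=w(m,u,v,.018)*1e3;print(n,p.round(1),(p-b).round(1))
E
```

```text
42 [446.8  15.   18. ] [443.9  13.   18. ]
34 [516.4 -31.   18. ] [513.5 -32.9  18. ]
26 [545.  -39.6  18. ] [542.1 -41.6  18. ]
```

carry_out(commands=[{"hand": 62,"x": -1.5,"y": 21.5,"z": -30,"spin": 0},{"hand": 62,"x": -1.5,"y": 21.5,"z": -60,"spin": 0},{"hand": 62,"x": -1.5,"y": 21.5,"z": -80,"spin": 0},{"hand": 62,"x": -1.5,"y": 21.5,"z": -88,"spin": 0},{"hand": 62,"x": -1.5,"y": 21.5,"z": -88,"spin": 0}])

```text
time: 29.9
eef_pos: [0.4438, 0.0132, 0.0088]
orientation: [2.956, 0.903, -0.042]
force: [-0.1, 0.1, 0.2]
gripper_width: 0.0622
```

```bash
python3 - <<'E'
from h import *
wshot('c2',1.3)
E
```

```text
t 29.90 tcp [443.8  13.2   8.8] yaw_y -56.0 zax [-0.011 -0.056 -0.998] F [-0.1  0.1  0.2] w 62.2 q [-0.17  0.97  0.06  2.11  0.06  0.07 -1.18]
```

View pics/c2.png

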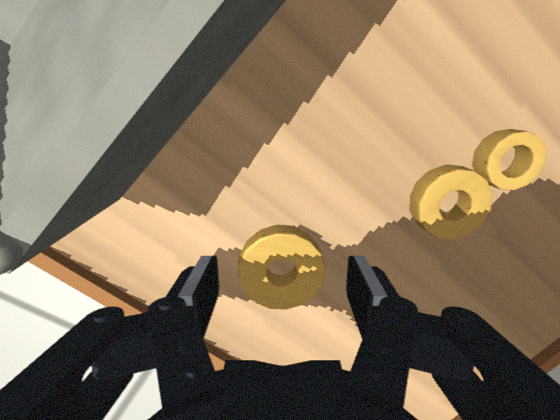

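Centred between the pads (ring at (281,267)). Close and lift.

carry_out(commands=[{"hand": 25,"x": 0,"y": 0,"z": 0,"spin": 0},{"hand": 25,"x": 0,"y": 0,"z": 0,"spin": 0},{"hand": 25,"x": 0,"y": 0,"z": 0,"spin": 0},{"hand": 25,"x": 0,"y": 0,"z": 0,"spin": 0},{"hand": 25,"x": 0,"y": 0,"z": 0,"spin": 0}])

```text
time: 30.37
eef_pos: [0.4447, 0.013, 0.0115]
orientation: [2.955, 0.902, -0.037]
force: [-2.1, 1.2, 16.8]
gripper_width: 0.0388
```

carry_out(commands=[{"hand": 25,"x": 0,"y": 0,"z": 15,"spin": 0},{"hand": 25,"x": 0,"y": 0,"z": 40,"spin": 0},{"hand": 25,"x": 0,"y": 0,"z": 75,"spin": 0},{"hand": 25,"x": 0,"y": 0,"z": 110,"spin": 0},{"hand": 25,"x": 0,"y": 0,"z": 135,"spin": 0},{"hand": 25,"x": 0,"y": 0,"z": 135,"spin": 14}])

```text
time: 30.87
eef_pos: [0.4462, 0.0128, 0.1515]
orientation: [2.892, 1.08, -0.022]
force: [-0.3, -0.5, -0.9]
gripper_width: 0.0382
```

```bash
python3 - <<'E'
from h import *
wshot('c3',1.3)
E
```

```text
t 30.87 tcp [446.2  12.8 151.5] yaw_y -49.0 zax [ 0.006 -0.056 -0.998] F [-0.3 -0.5 -0.9] w 38.2 q [-0.15  0.67  0.02  2.04  0.11  0.44 -1.09]
```

View pics/c3.png

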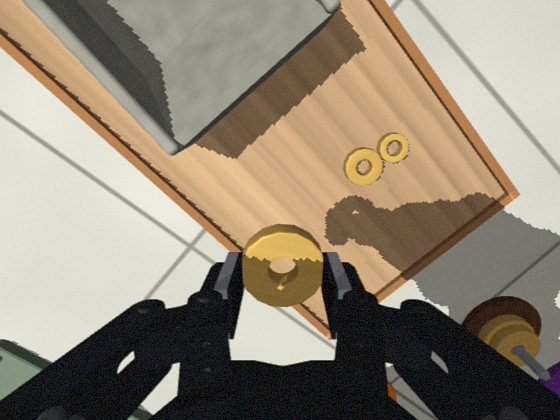

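carry_out(commands=[{"hand": 25,"x": 70,"y": -302,"z": 0,"spin": 56},{"hand": 25,"x": 70,"y": -302,"z": 0,"spin": 56},{"hand": 25,"x": 70,"y": -302,"z": 0,"spin": 56},{"hand": 25,"x": 70,"y": -302,"z": 0,"spin": 56},{"hand": 25,"x": 70,"y": -302,"z": 0,"spin": 56},{"hand": 25,"x": 70,"y": -302,"z": 0,"spin": 56},{"hand": 25,"x": 70,"y": -302,"z": 0,"spin": 56},{"hand": 25,"x": 70,"y": -302,"z": 0,"spin": 56}])

```text
time: 31.58
eef_pos: [0.5149, -0.2931, 0.1497]
orientation: [2.062, 2.295, 0.016]
force: [0.8, 0.5, -1.9]
gripper_width: 0.0384
```

carry_out(commands=[{"hand": 25,"x": 11,"y": -43,"z": -20,"spin": 41},{"hand": 25,"x": 11,"y": -43,"z": -50,"spin": 41},{"hand": 25,"x": 11,"y": -43,"z": -77,"spin": 41},{"hand": 25,"x": 11,"y": -43,"z": -77,"spin": 41},{"hand": 25,"x": 11,"y": -43,"z": -77,"spin": 41},{"hand": 25,"x": 11,"y": -43,"z": -77,"spin": 41},{"hand": 25,"x": 11,"y": -43,"z": -77,"spin": 41},{"hand": 25,"x": 11,"y": -43,"z": -77,"spin": 41}])

```text
time: 32.25
eef_pos: [0.5255, -0.3362, 0.0726]
orientation: [1.137, 2.877, 0.045]
force: [0.6, -0.3, -1.3]
gripper_width: 0.0383
```

```bash
python3 - <<'E'
from h import *
m,im=wshot('c4',1.3);crop(im,200,80,360,340,2.3,'c4c.png')
E
```

```text
t 32.25 tcp [ 525.5 -336.2   72.6] yaw_y 46.9 zax [ 0.056  0.01  -0.998] F [ 0.6 -0.3 -1.3] w 38.3 q [ 0.82  1.03 -0.62  1.49  0.71  0.8   0.78]
```

View pics/c4c.png

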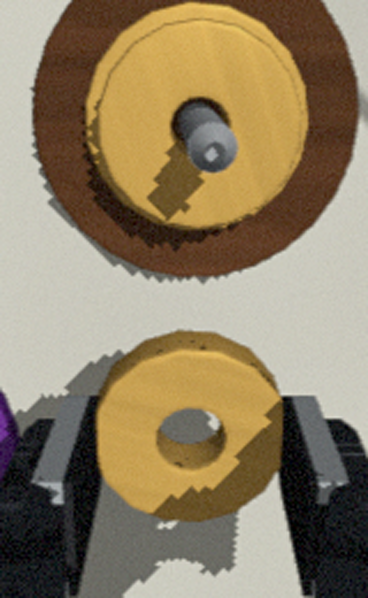

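```bash
python3 - <<'E'
from h import *
m=lm('c4');a=w(m,291.7,143,.072)
for z in(.072,.075,.078,.0795):
  p=w(m,283,270.4,z);print(z,-(m['view']@np.r_[p,1])[2],(p*1e3).round(1),((a-p)*1e3).round(1))
print(a)
E
```

```text
0.072 0.15824646585651342 [ 527.6 -337.5   72. ] [-43.4  45.6   0. ]
0.075 0.1548500215156185 [ 526.2 -336.4   75. ] [-42.   44.5  -3. ]
0.078 0.15145357717472357 [ 524.9 -335.3   78. ] [-40.6  43.5  -6. ]
0.0795 0.14975535500427611 [ 524.2 -334.8   79.5] [-40.   42.9  -7.5]
[ 0.48421982 -0.29185526  0.072     ]
```

carry_out(commands=[{"hand": 25,"x": 0,"y": 0,"z": 22,"spin": 0},{"hand": 25,"x": -12,"y": 13,"z": 22,"spin": 0},{"hand": 25,"x": -41,"y": 44,"z": 22,"spin": 0},{"hand": 25,"x": -41,"y": 44,"z": 22,"spin": 0},{"hand": 25,"x": -41,"y": 44,"z": 22,"spin": 0}])

```text
time: 32.72
eef_pos: [0.4834, -0.2907, 0.0951]
orientation: [1.139, 2.877, 0.044]
force: [0.8, -1.2, -0.9]
gripper_width: 0.0383
```

```bash
python3 - <<'E'
from h import *
st();a=camera('scene');crop(cv2.convertScaleAbs(a,alpha=1.5),150,225,200,290,9,'c5.png')
E
```

```text
t 32.72 tcp [ 483.4 -290.7   95.1] yaw_y 46.8 zax [ 0.054  0.009 -0.998] F [ 0.8 -1.2 -0.9] w 38.3 q [ 0.81  0.92 -0.6   1.71  0.72  0.69  0.66]
```

View pics/c5.png

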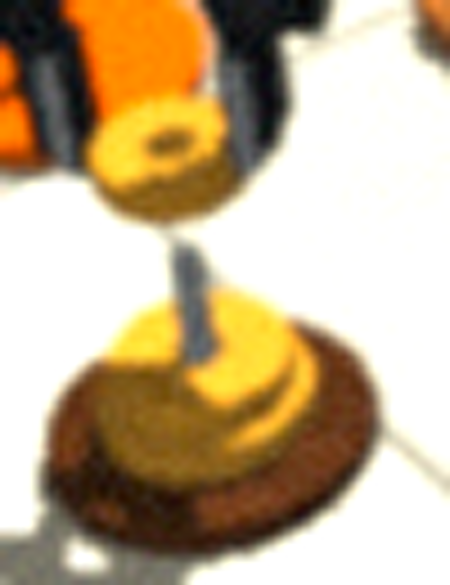

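carry_out(commands=[{"hand": 25,"x": 0.5,"y": -1.3,"z": 0,"spin": 0},{"hand": 25,"x": 0.5,"y": -1.3,"z": -10,"spin": 0},{"hand": 25,"x": 0.5,"y": -1.3,"z": -18,"spin": 0},{"hand": 25,"x": 0.5,"y": -1.3,"z": -24,"spin": 0},{"hand": 25,"x": 0.5,"y": -1.3,"z": -29,"spin": 0},{"hand": 25,"x": 0.5,"y": -1.3,"z": -33,"spin": 0}])

```text
time: 33.27
eef_pos: [0.4852, -0.2932, 0.0612]
orientation: [1.14, 2.875, 0.044]
force: [0.6, 0.3, -1.4]
gripper_width: 0.0383
```

```bash
python3 - <<'E'
from h import *
st();a=camera('scene');crop(cv2.convertScaleAbs(a,alpha=1.5),150,225,200,290,9,'c6.png')
E
```

```text
t 33.27 tcp [ 485.2 -293.2   61.2] yaw_y 46.8 zax [ 0.055  0.009 -0.998] F [ 0.6  0.3 -1.4] w 38.3 q [ 0.79  0.98 -0.56  1.72  0.77  0.62  0.62]
```

View pics/c6.png

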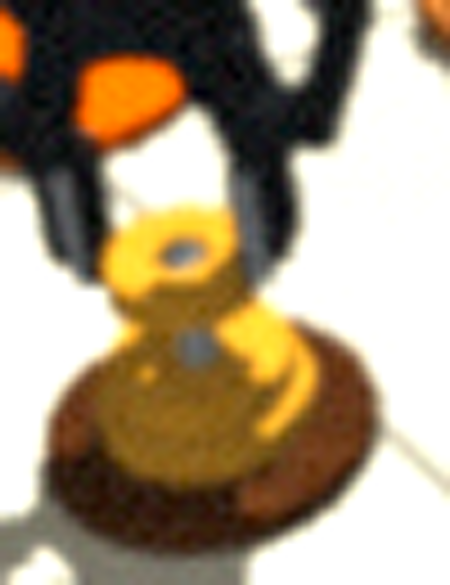

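carry_out(commands=[{"hand": 25,"x": 0,"y": 0.5,"z": -7,"spin": 0},{"hand": 25,"x": 0,"y": 0.5,"z": -13,"spin": 0},{"hand": 25,"x": 0,"y": 0.5,"z": -18,"spin": 0},{"hand": 25,"x": 0,"y": 0.5,"z": -20,"spin": 0},{"hand": 25,"x": 0,"y": 0.5,"z": -20,"spin": 0}])

```text
time: 33.73
eef_pos: [0.4849, -0.2925, 0.0403]
orientation: [1.14, 2.876, 0.044]
force: [0.5, -0.4, -1.1]
gripper_width: 0.0381
```

```bash
python3 - <<'E'
from h import *
st();a=camera('scene');crop(cv2.convertScaleAbs(a,alpha=1.5),150,225,200,290,9,'c7.png')
E
```

```text
t 33.73 tcp [ 484.9 -292.5   40.3] yaw_y 46.8 zax [ 0.054  0.009 -0.998] F [ 0.5 -0.4 -1.1] w 38.1 q [ 0.77  1.01 -0.53  1.72  0.8   0.58  0.6 ]
```

View pics/c7.png

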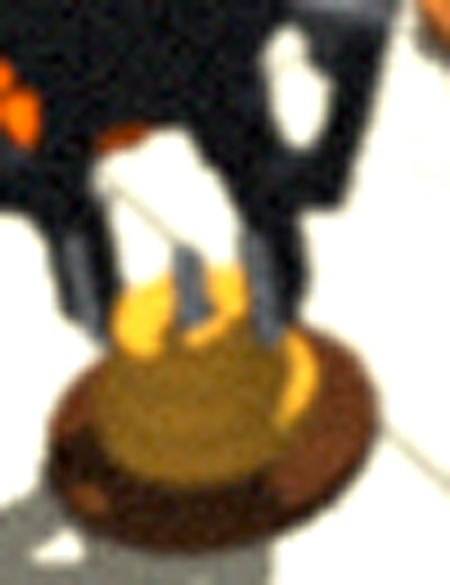

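carry_out(commands=[{"hand": 25,"x": 0,"y": 0,"z": -1,"spin": 0},{"hand": 62,"x": 0,"y": 0,"z": -1,"spin": 0},{"hand": 62,"x": 0,"y": 0,"z": 0,"spin": 0},{"hand": 62,"x": 0,"y": 0,"z": 0,"spin": 0},{"hand": 62,"x": 0,"y": 0,"z": 40,"spin": 0},{"hand": 62,"x": 0,"y": 0,"z": 80,"spin": 0},{"hand": 62,"x": 0,"y": 0,"z": 110,"spin": 0},{"hand": 62,"x": 0,"y": 0,"z": 120,"spin": 0}])

```text
time: 34.45
eef_pos: [0.4862, -0.2929, 0.1651]
orientation: [1.138, 2.871, 0.044]
force: [0.1, -0.4, -0.2]
gripper_width: 0.0619
```

```bash
python3 - <<'E'
from h import *
st();a=camera('scene');crop(cv2.convertScaleAbs(a,alpha=1.5),150,225,200,290,9,'c8.png')
t=camera('top');crop(t,155,160,345,280,4,'c8t.png')
E
```

```text
t 34.45 tcp [ 486.2 -292.9  165.1] yaw_y 46.8 zax [ 0.059  0.007 -0.998] F [ 0.1 -0.4 -0.2] w 61.9 q [ 0.85  0.83 -0.68  1.64  0.63  0.84  0.74]
```

View pics/c8.png

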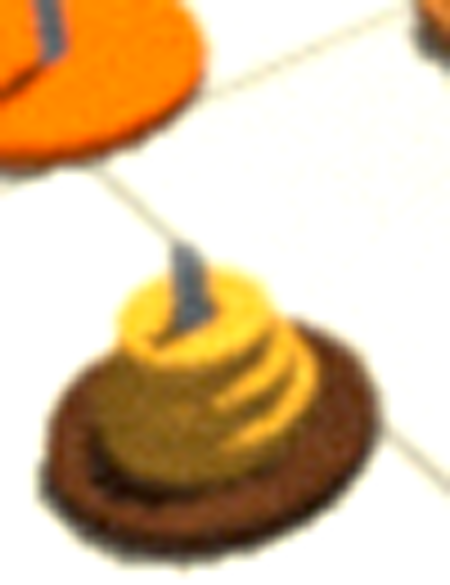

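View pics/c8t.png

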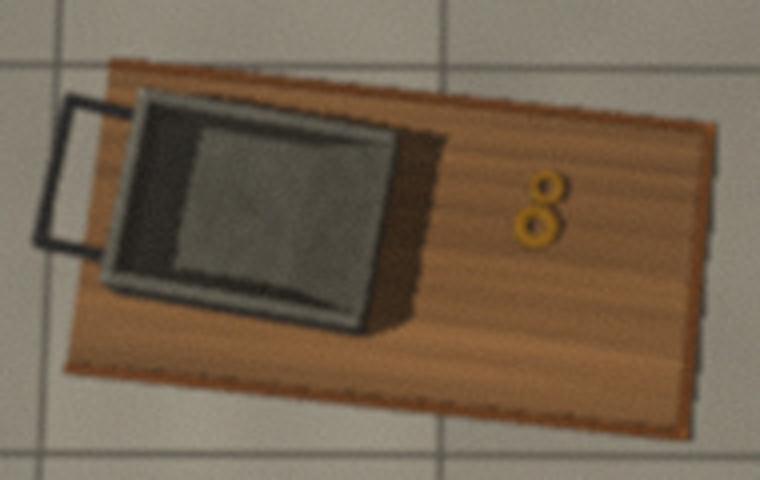

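carry_out(commands=[{"hand": 56,"x": 26,"y": 255,"z": 0,"spin": 20},{"hand": 56,"x": 26,"y": 255,"z": 0,"spin": 20},{"hand": 56,"x": 26,"y": 255,"z": 0,"spin": 20},{"hand": 56,"x": 26,"y": 255,"z": 0,"spin": 20},{"hand": 56,"x": 26,"y": 255,"z": 0,"spin": 20},{"hand": 56,"x": 26,"y": 255,"z": 0,"spin": 20},{"hand": 56,"x": 26,"y": 255,"z": -40,"spin": 20},{"hand": 56,"x": 26,"y": 255,"z": -65,"spin": 20}])

```text
time: 35.22
eef_pos: [0.5111, -0.0348, 0.0953]
orientation: [0.618, 3.035, 0.059]
force: [0.6, -1.0, -1.6]
gripper_width: 0.0556
```

```bash
python3 - <<'E'
from h import *
wshot('d1',1.3)
E
```

```text
t 35.22 tcp [511.1 -34.8  95.3] yaw_y 67.0 zax [ 0.051  0.029 -0.998] F [ 0.6 -1.  -1.6] w 55.6 q [ 0.34  0.87 -0.59  1.9   0.84  0.57  0.37]
```

View pics/d1.png

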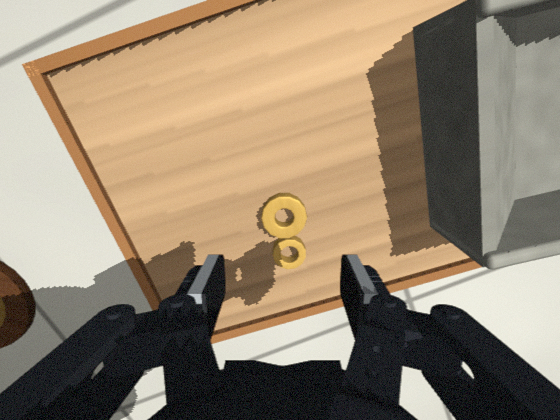

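```bash
python3 - <<'E'
from h import *
m=lm('d1');b=np.array([-.92,.39,0])*3.5
for n,u,v in(('34',284.5,216),('26',289.5,252)):p=w(m,u,v,.018)*1e3;print(n,p.round(1),(p-b).round(1))
E
```

```text
34 [514.5 -30.8  18. ] [517.7 -32.1  18. ]
26 [542.9 -38.6  18. ] [546.1 -39.9  18. ]
```

carry_out(commands=[{"hand": 56,"x": 3,"y": 3,"z": -30,"spin": 0},{"hand": 56,"x": 3,"y": 3,"z": -60,"spin": 0},{"hand": 56,"x": 3,"y": 3,"z": -79,"spin": 0},{"hand": 56,"x": 3,"y": 3,"z": -86,"spin": 0},{"hand": 56,"x": 3,"y": 3,"z": -86,"spin": 0}])

```text
time: 35.68
eef_pos: [0.5115, -0.0337, 0.0045]
orientation: [0.622, 3.042, 0.054]
force: [0.1, 0.1, -0.3]
gripper_width: 0.0562
```

```bash
python3 - <<'E'
from h import *
wshot('d2',1.3)
E
```

```text
t 35.68 tcp [511.5 -33.7   4.5] yaw_y 66.9 zax [ 0.043  0.027 -0.999] F [ 0.1  0.1 -0.3] w 56.2 q [ 0.23  1.02 -0.39  1.92  1.02  0.36  0.21]
```

View pics/d2.png

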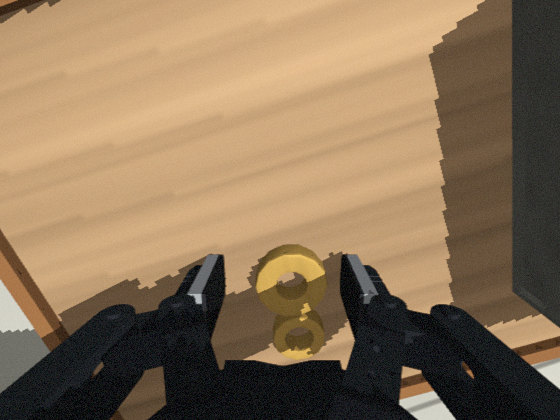

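carry_out(commands=[{"hand": 56,"x": 1,"y": 1.5,"z": 5,"spin": 0},{"hand": 18,"x": 1,"y": 1.5,"z": 5,"spin": 0},{"hand": 18,"x": 1,"y": 1.5,"z": 5,"spin": 0},{"hand": 18,"x": 1,"y": 1.5,"z": 5,"spin": 0},{"hand": 18,"x": 1,"y": 1.5,"z": 5,"spin": 0},{"hand": 18,"x": 1,"y": 1.5,"z": 5,"spin": 0}])

```text
time: 36.23
eef_pos: [0.5135, -0.0325, 0.0118]
orientation: [0.621, 3.039, 0.055]
force: [-4.9, -1.5, 25.6]
gripper_width: 0.0305
```

carry_out(commands=[{"hand": 18,"x": 0,"y": 0,"z": 15,"spin": 0},{"hand": 18,"x": 0,"y": 0,"z": 40,"spin": 0},{"hand": 18,"x": 0,"y": 0,"z": 75,"spin": 0},{"hand": 18,"x": 0,"y": 0,"z": 110,"spin": 0},{"hand": 18,"x": 0,"y": 0,"z": 135,"spin": 0}])

```text
time: 36.65
eef_pos: [0.5135, -0.0324, 0.1498]
orientation: [0.621, 3.037, 0.056]
force: [0.7, -0.8, -0.4]
gripper_width: 0.0302
```

```bash
python3 - <<'E'
from h import *
wshot('d3',1.3)
E
```

```text
t 36.65 tcp [513.5 -32.4 149.8] yaw_y 66.9 zax [ 0.047  0.027 -0.999] F [ 0.7 -0.8 -0.4] w 30.2 q [ 0.39  0.8  -0.69  1.84  0.73  0.71  0.47]
```

View pics/d3.png

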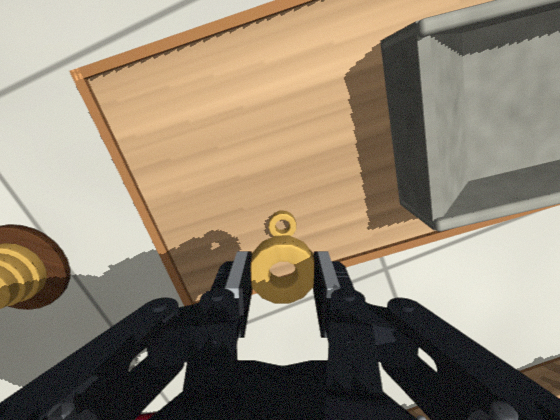

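carry_out(commands=[{"hand": 18,"x": 12,"y": -300,"z": 0,"spin": -20},{"hand": 18,"x": 12,"y": -300,"z": 0,"spin": -20},{"hand": 18,"x": 12,"y": -300,"z": 0,"spin": -20},{"hand": 18,"x": 12,"y": -300,"z": 0,"spin": -20},{"hand": 18,"x": 12,"y": -300,"z": 0,"spin": -20},{"hand": 18,"x": 12,"y": -300,"z": 0,"spin": -20},{"hand": 18,"x": 12,"y": -300,"z": 0,"spin": -20},{"hand": 18,"x": 12,"y": -300,"z": 0,"spin": -20}])

```text
time: 37.37
eef_pos: [0.5248, -0.3398, 0.1527]
orientation: [1.146, 2.87, 0.039]
force: [-1.1, -0.5, -0.7]
gripper_width: 0.0304
```

carry_out(commands=[{"hand": 18,"x": 0,"y": 0,"z": -30,"spin": 0},{"hand": 18,"x": 0,"y": 0,"z": -60,"spin": 0},{"hand": 18,"x": 0,"y": 0,"z": -76,"spin": 0},{"hand": 18,"x": 0,"y": 0,"z": -76,"spin": 0},{"hand": 18,"x": 0,"y": 0,"z": -76,"spin": 0}])

```text
time: 37.78
eef_pos: [0.5248, -0.3397, 0.0769]
orientation: [1.147, 2.87, 0.04]
force: [0.7, -0.6, 0.0]
gripper_width: 0.03
```

```bash
python3 - <<'E'
from h import *
m,im=wshot('d4',1.3);crop(im,200,80,360,340,2.3,'d4c.png')
E
```

```text
t 37.78 tcp [ 524.8 -339.7   76.9] yaw_y 46.5 zax [ 0.056  0.005 -0.998] F [ 0.7 -0.6  0. ] w 30.0 q [ 0.83  1.02 -0.62  1.49  0.71  0.81  0.77]
```

View pics/d4c.png

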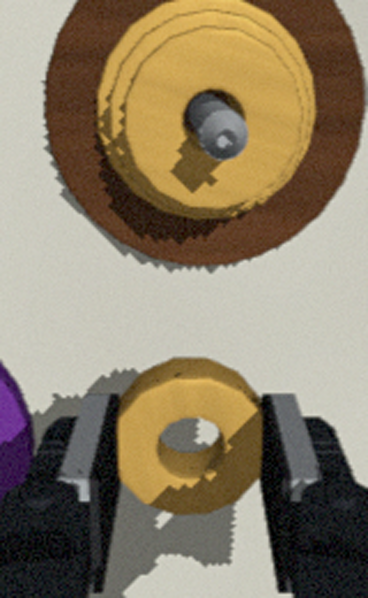

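```bash
python3 - <<'E'
from h import *
m=lm('d4');a=w(m,297.4,139.1,.072)
for z in(.078,.081,.083):
  p=w(m,282.8,274.3,z);print(z,(p*1e3).round(1),((a-p)*1e3).round(1))
print(a)
E
```

```text
0.078 [ 527.7 -342.    78. ] [-42.7  49.8  -6. ]
0.081 [ 526.3 -340.8   81. ] [-41.3  48.7  -9. ]
0.083 [ 525.3 -340.1   83. ] [-40.4  47.9 -11. ]
[ 0.48494391 -0.29214665  0.072     ]
```

carry_out(commands=[{"hand": 18,"x": 0,"y": 0,"z": 18,"spin": 0},{"hand": 18,"x": -12,"y": 14,"z": 18,"spin": 0},{"hand": 18,"x": -34,"y": 40,"z": 18,"spin": 0},{"hand": 18,"x": -41,"y": 48,"z": 18,"spin": 0},{"hand": 18,"x": -41,"y": 48,"z": 18,"spin": 0},{"hand": 18,"x": -41,"y": 48,"z": 18,"spin": 0}])

```text
time: 38.33
eef_pos: [0.485, -0.2922, 0.0976]
orientation: [1.144, 2.867, 0.038]
force: [-0.0, -0.1, -1.0]
gripper_width: 0.0301
```

```bash
python3 - <<'E'
from h import *
st();a=camera('scene');crop(cv2.convertScaleAbs(a,alpha=1.5),150,225,200,290,9,'d5.png')
E
```

```text
t 38.33 tcp [ 485.  -292.2   97.6] yaw_y 46.5 zax [ 0.06   0.003 -0.998] F [-0.  -0.1 -1. ] w 30.1 q [ 0.81  0.92 -0.6   1.71  0.73  0.69  0.64]
```

View pics/d5.png

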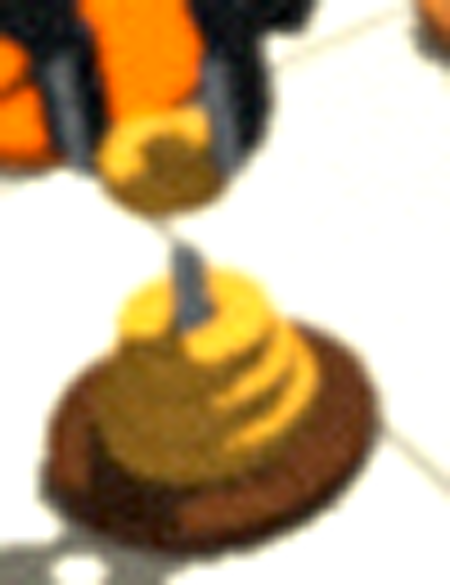

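carry_out(commands=[{"hand": 18,"x": -1.2,"y": 0.8,"z": 0,"spin": 0},{"hand": 18,"x": -1.2,"y": 0.8,"z": -8,"spin": 0},{"hand": 18,"x": -1.2,"y": 0.8,"z": -16,"spin": 0},{"hand": 18,"x": -1.2,"y": 0.8,"z": -22,"spin": 0},{"hand": 18,"x": -1.2,"y": 0.8,"z": -27,"spin": 0},{"hand": 18,"x": -1.2,"y": 0.8,"z": -30,"spin": 0}])

```text
time: 38.88
eef_pos: [0.4837, -0.2915, 0.0661]
orientation: [1.146, 2.868, 0.039]
force: [-0.7, 0.4, -1.1]
gripper_width: 0.03
```

```bash
python3 - <<'E'
from h import *
st();a=camera('scene');crop(cv2.convertScaleAbs(a,alpha=1.5),150,225,200,290,9,'d6.png')
E
```

```text
t 38.88 tcp [ 483.7 -291.5   66.1] yaw_y 46.5 zax [ 0.059  0.004 -0.998] F [-0.7  0.4 -1.1] w 30.0 q [ 0.79  0.97 -0.56  1.73  0.78  0.62  0.6 ]
```

View pics/d6.png

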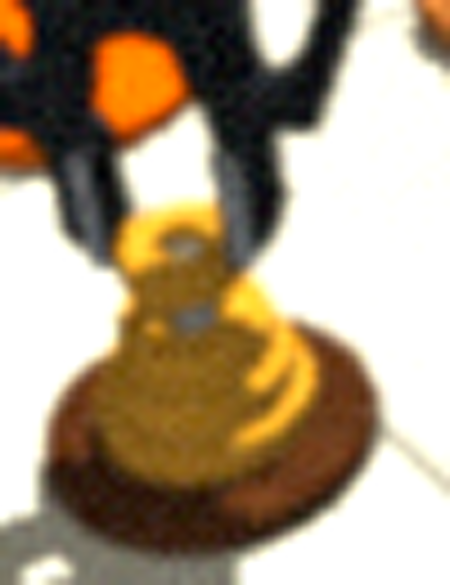

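carry_out(commands=[{"hand": 18,"x": 0,"y": 0,"z": -6,"spin": 0},{"hand": 18,"x": 0,"y": 0,"z": -10,"spin": 0},{"hand": 18,"x": 0,"y": 0,"z": -13,"spin": 0},{"hand": 18,"x": 0,"y": 0,"z": -13,"spin": 0}])

```text
time: 39.27
eef_pos: [0.4836, -0.2915, 0.0525]
orientation: [1.146, 2.868, 0.039]
force: [0.8, 1.3, -0.5]
gripper_width: 0.03
```

```bash
python3 - <<'E'
from h import *
st();a=camera('scene');crop(cv2.convertScaleAbs(a,alpha=1.5),150,225,200,290,9,'d7.png')
E
```

```text
t 39.27 tcp [ 483.6 -291.5   52.5] yaw_y 46.5 zax [ 0.058  0.004 -0.998] F [ 0.8  1.3 -0.5] w 30.0 q [ 0.78  0.99 -0.54  1.73  0.8   0.59  0.59]
```

View pics/d7.png

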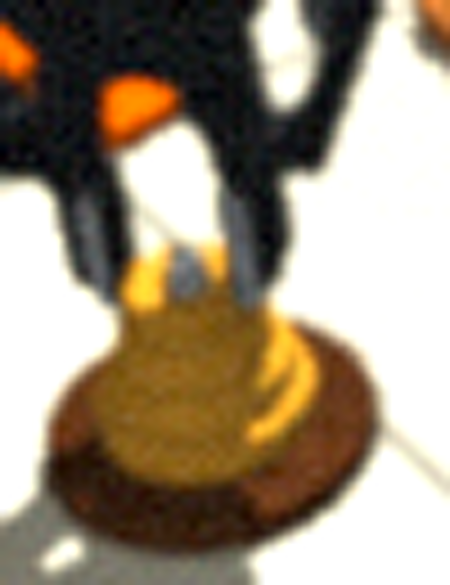

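carry_out(commands=[{"hand": 18,"x": 0,"y": 0,"z": -1,"spin": 0},{"hand": 56,"x": 0,"y": 0,"z": -1,"spin": 0},{"hand": 56,"x": 0,"y": 0,"z": 0,"spin": 0},{"hand": 56,"x": 0,"y": 0,"z": 0,"spin": 0},{"hand": 56,"x": 0,"y": 0,"z": 40,"spin": 0},{"hand": 56,"x": 0,"y": 0,"z": 80,"spin": 0},{"hand": 56,"x": 0,"y": 0,"z": 100,"spin": 0},{"hand": 56,"x": 0,"y": 0,"z": 110,"spin": 0}])

```text
time: 39.98
eef_pos: [0.4843, -0.2917, 0.1658]
orientation: [1.145, 2.865, 0.038]
force: [1.0, -0.2, -0.3]
gripper_width: 0.056
```

```bash
python3 - <<'E'
from h import *
st();a=camera('scene');crop(cv2.convertScaleAbs(a,alpha=1.5),150,225,200,290,9,'d8.png')
t=camera('top');crop(t,155,160,345,280,4,'d8t.png')
E
```

```text
t 39.98 tcp [ 484.3 -291.7  165.8] yaw_y 46.5 zax [ 0.061  0.002 -0.998] F [ 1.  -0.2 -0.3] w 56.0 q [ 0.85  0.83 -0.68  1.65  0.64  0.83  0.72]
```

View pics/d8.png

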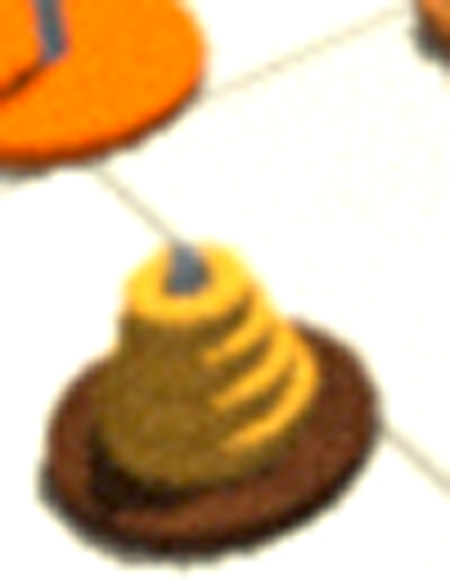

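View pics/d8t.png

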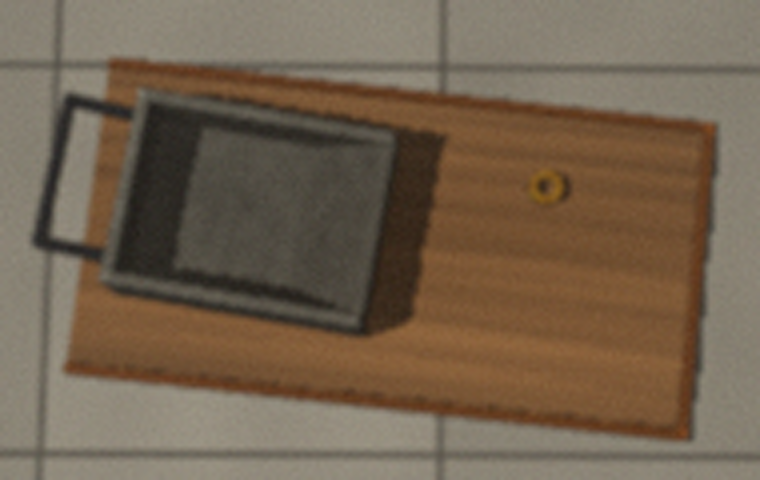

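carry_out(commands=[{"hand": 46,"x": 59,"y": 248,"z": 0,"spin": 0},{"hand": 46,"x": 59,"y": 248,"z": 0,"spin": 0},{"hand": 46,"x": 59,"y": 248,"z": 0,"spin": 0},{"hand": 46,"x": 59,"y": 248,"z": 0,"spin": 0},{"hand": 46,"x": 59,"y": 248,"z": 0,"spin": 0},{"hand": 46,"x": 59,"y": 248,"z": 0,"spin": 0},{"hand": 46,"x": 59,"y": 248,"z": -40,"spin": 0},{"hand": 46,"x": 59,"y": 248,"z": -65,"spin": 0}])

```text
time: 40.75
eef_pos: [0.5426, -0.0406, 0.0963]
orientation: [1.14, 2.87, 0.039]
force: [0.8, -1.5, -0.8]
gripper_width: 0.046
```

```bash
python3 - <<'E'
from h import *
wshot('e1',1.3)
E
```

```text
t 40.75 tcp [542.6 -40.6  96.3] yaw_y 46.7 zax [ 0.059  0.004 -0.998] F [ 0.8 -1.5 -0.8] w 46.0 q [ 0.29  0.88 -0.51  1.8   0.73  0.59  0.14]
```

View pics/e1.png

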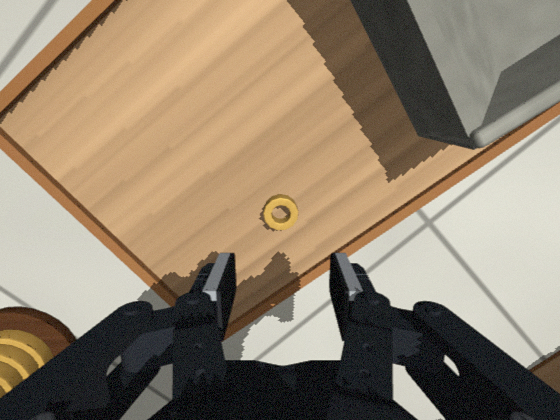

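```bash
python3 - <<'E'
from h import *
m=lm('e1');b=np.array([-.728,.686,0])*3.5
p=w(m,280.5,213,.018)*1e3;print(p.round(1),(p-b).round(1))
E
```

```text
[544.1 -39.   18. ] [546.7 -41.4  18. ]
```

carry_out(commands=[{"hand": 46,"x": 3,"y": 0.5,"z": -30,"spin": 0},{"hand": 46,"x": 3,"y": 0.5,"z": -60,"spin": 0},{"hand": 46,"x": 3,"y": 0.5,"z": -76,"spin": 0},{"hand": 46,"x": 3,"y": 0.5,"z": -82,"spin": 0},{"hand": 46,"x": 3,"y": 0.5,"z": -82,"spin": 0}])

```text
time: 41.22
eef_pos: [0.5428, -0.0421, 0.0093]
orientation: [1.145, 2.876, 0.033]
force: [-0.0, -0.0, 0.2]
gripper_width: 0.046
```

```bash
python3 - <<'E'
from h import *
wshot('e2',1.3)
E
```

```text
t 41.22 tcp [542.8 -42.1   9.3] yaw_y 46.6 zax [ 0.051  0.003 -0.999] F [-0.  -0.   0.2] w 46.0 q [ 0.22  1.02 -0.37  1.82  0.86  0.41  0.03]
```

View pics/e2.png

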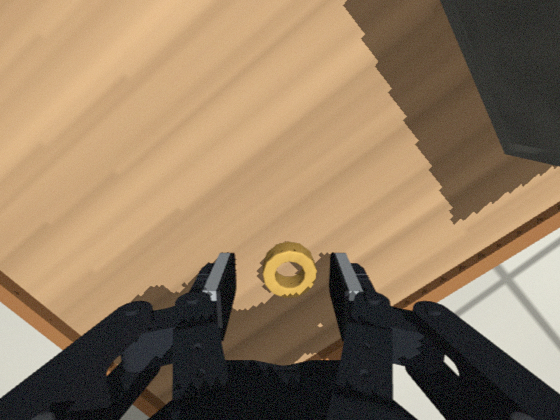

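carry_out(commands=[{"hand": 46,"x": 1.5,"y": 1.5,"z": 1,"spin": 0},{"hand": 10,"x": 1.5,"y": 1.5,"z": 1,"spin": 0},{"hand": 10,"x": 1.5,"y": 1.5,"z": 1,"spin": 0},{"hand": 10,"x": 1.5,"y": 1.5,"z": 1,"spin": 0},{"hand": 10,"x": 1.5,"y": 1.5,"z": 1,"spin": 0},{"hand": 10,"x": 1.5,"y": 1.5,"z": 1,"spin": 0}])

```text
time: 41.77
eef_pos: [0.5456, -0.0407, 0.013]
orientation: [1.144, 2.872, 0.035]
force: [-3.8, 0.0, 16.9]
gripper_width: 0.0217
```

carry_out(commands=[{"hand": 10,"x": 0,"y": 0,"z": 15,"spin": 0},{"hand": 10,"x": 0,"y": 0,"z": 40,"spin": 0},{"hand": 10,"x": 0,"y": 0,"z": 75,"spin": 0},{"hand": 10,"x": 0,"y": 0,"z": 110,"spin": 0},{"hand": 10,"x": 0,"y": 0,"z": 135,"spin": 0}])

```text
time: 42.18
eef_pos: [0.5457, -0.0406, 0.1512]
orientation: [1.143, 2.871, 0.037]
force: [-0.0, -1.5, -0.2]
gripper_width: 0.022
```

carry_out(commands=[{"hand": 10,"x": -20,"y": -296,"z": 0,"spin": 0},{"hand": 10,"x": -20,"y": -296,"z": 0,"spin": 0},{"hand": 10,"x": -20,"y": -296,"z": 0,"spin": 0},{"hand": 10,"x": -20,"y": -296,"z": 0,"spin": 0},{"hand": 10,"x": -20,"y": -296,"z": 0,"spin": 0},{"hand": 10,"x": -20,"y": -296,"z": 0,"spin": 0},{"hand": 10,"x": -20,"y": -296,"z": 0,"spin": 0},{"hand": 10,"x": -20,"y": -296,"z": 0,"spin": 0}])

```text
time: 42.85
eef_pos: [0.523, -0.3448, 0.1511]
orientation: [1.155, 2.866, 0.031]
force: [-1.7, -0.8, -1.1]
gripper_width: 0.0217
```

carry_out(commands=[{"hand": 10,"x": 0,"y": 0,"z": -30,"spin": 0},{"hand": 10,"x": 0,"y": 0,"z": -60,"spin": 0},{"hand": 10,"x": 0,"y": 0,"z": -74,"spin": 0},{"hand": 10,"x": 0,"y": 0,"z": -74,"spin": 0},{"hand": 10,"x": 0,"y": 0,"z": -74,"spin": 0}])

```text
time: 43.27
eef_pos: [0.5231, -0.3446, 0.0776]
orientation: [1.155, 2.866, 0.031]
force: [-0.1, -0.7, 0.5]
gripper_width: 0.0219
```

```bash
python3 - <<'E'
from h import *
m,im=wshot('e4',1.3);crop(im,200,80,360,340,2.3,'e4c.png')
E
```

```text
t 43.27 tcp [ 523.1 -344.6   77.6] yaw_y 46.2 zax [ 0.056 -0.001 -0.998] F [-0.1 -0.7  0.5] w 21.9 q [ 0.83  1.03 -0.63  1.48  0.72  0.82  0.76]
```

View pics/e4c.png

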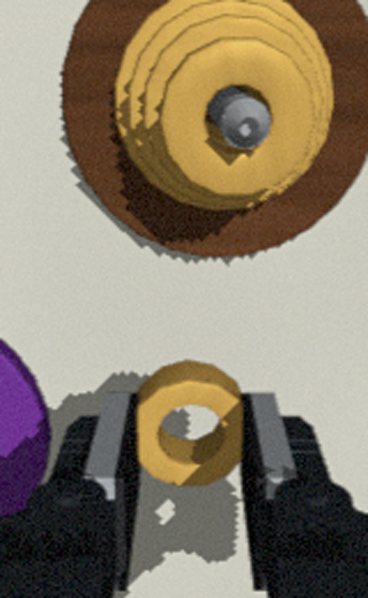

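```bash
python3 - <<'E'
from h import *
m=lm('e4');a=w(m,307.4,133.9,.072)
for z in(.0795,.0815,.083):
  p=w(m,283.3,268.3,z);print(z,(p*1e3).round(1),((a-p)*1e3).round(1))
print(a)
E
```

```text
0.0795 [ 523.3 -344.2   79.5] [-38.3  52.   -7.5]
0.0815 [ 522.5 -343.4   81.5] [-37.4  51.3  -9.5]
0.083 [ 521.8 -342.9   83. ] [-36.7  50.7 -11. ]
[ 0.48504492 -0.29214765  0.072     ]
```

carry_out(commands=[{"hand": 10,"x": 0,"y": 0,"z": 18,"spin": 0},{"hand": 10,"x": -10,"y": 14,"z": 18,"spin": 0},{"hand": 10,"x": -29,"y": 40,"z": 18,"spin": 0},{"hand": 10,"x": -37,"y": 51,"z": 18,"spin": 0},{"hand": 10,"x": -37,"y": 51,"z": 18,"spin": 0},{"hand": 10,"x": -37,"y": 51,"z": 18,"spin": 0}])

```text
time: 43.82
eef_pos: [0.4872, -0.2941, 0.0982]
orientation: [1.152, 2.863, 0.029]
force: [-0.3, 0.0, -0.2]
gripper_width: 0.0211
```

```bash
python3 - <<'E'
from h import *
st();a=camera('scene');crop(cv2.convertScaleAbs(a,alpha=1.5),150,225,200,290,9,'e5.png')
E
```

```text
t 43.82 tcp [ 487.2 -294.1   98.2] yaw_y 46.2 zax [ 0.059 -0.003 -0.998] F [-0.3  0.  -0.2] w 21.1 q [ 0.81  0.92 -0.61  1.7   0.74  0.7   0.63]
```

View pics/e5.png

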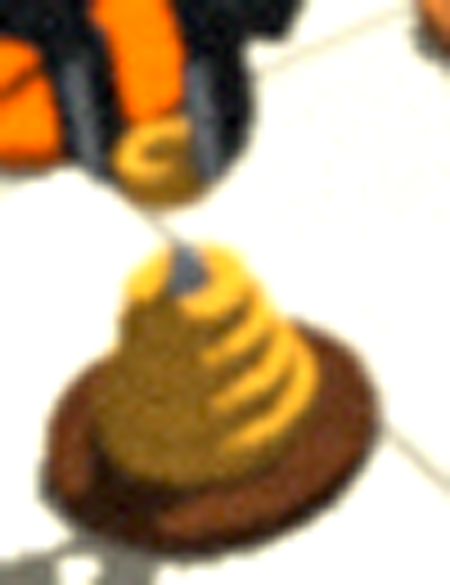

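carry_out(commands=[{"hand": 10,"x": -1.2,"y": 1,"z": 0,"spin": 0},{"hand": 10,"x": -1.2,"y": 1,"z": -8,"spin": 0},{"hand": 10,"x": -1.2,"y": 1,"z": -15,"spin": 0},{"hand": 10,"x": -1.2,"y": 1,"z": -20,"spin": 0},{"hand": 10,"x": -1.2,"y": 1,"z": -24,"spin": 0},{"hand": 10,"x": -1.2,"y": 1,"z": -25,"spin": 0}])

```text
time: 44.37
eef_pos: [0.4859, -0.2934, 0.0717]
orientation: [1.154, 2.864, 0.03]
force: [0.3, 0.7, -0.9]
gripper_width: 0.0219
```

```bash
python3 - <<'E'
from h import *
st();a=camera('scene');crop(cv2.convertScaleAbs(a,alpha=1.5),150,225,200,290,9,'e6.png')
m,im=wshot('e6w',1.6);crop(im,240,220,330,330,6,'e6c.png')
E
```

```text
t 44.37 tcp [ 485.9 -293.4   71.7] yaw_y 46.2 zax [ 0.057 -0.002 -0.998] F [ 0.3  0.7 -0.9] w 21.9 q [ 0.79  0.96 -0.57  1.72  0.78  0.64  0.6 ]
t 44.42 tcp [ 486.  -293.4   72. ] yaw_y 46.2 zax [ 0.058 -0.002 -0.998] F [-0.4 -0.5 -0.6] w 21.6 q [ 0.79  0.96 -0.57  1.72  0.78  0.64  0.6 ]
```

View pics/e6.png

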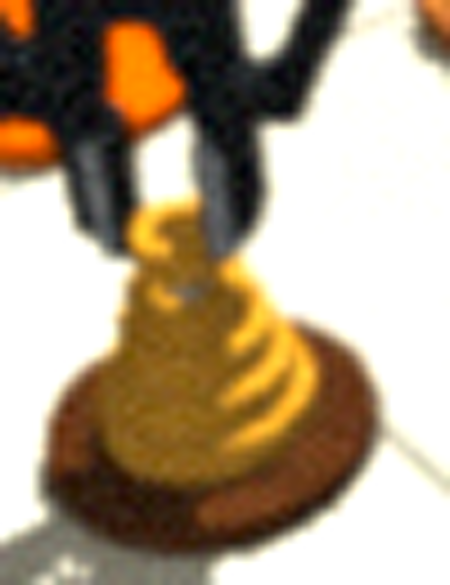

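View pics/e6c.png

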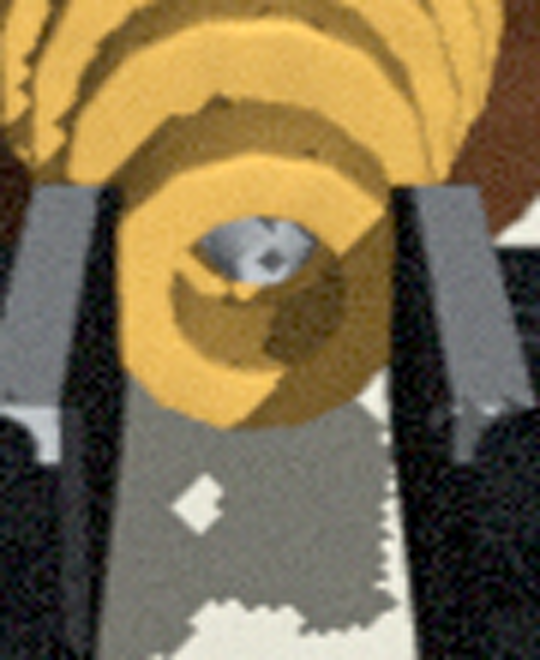

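carry_out(commands=[{"hand": 10,"x": 0,"y": 0,"z": -3,"spin": 0},{"hand": 10,"x": 0,"y": 0,"z": -5,"spin": 0},{"hand": 10,"x": 0,"y": 0,"z": -6,"spin": 0},{"hand": 10,"x": 0,"y": 0,"z": -6,"spin": 0}])

```text
time: 44.8
eef_pos: [0.486, -0.2934, 0.0662]
orientation: [1.154, 2.863, 0.03]
force: [0.0, 1.1, 0.1]
gripper_width: 0.0221
```

```bash
python3 - <<'E'
from h import *
a=camera('scene');crop(cv2.convertScaleAbs(a,alpha=1.5),150,225,200,290,9,'e7.png')
m,im=wshot('e7w',1.6);crop(im,240,220,330,330,6,'e7c.png')
E
```

```text
t 44.85 tcp [ 486.1 -293.4   66.4] yaw_y 46.2 zax [ 0.058 -0.002 -0.998] F [ 0.4  0.5 -0.7] w 21.9 q [ 0.79  0.97 -0.56  1.72  0.79  0.63  0.59]
```

View pics/e7.png

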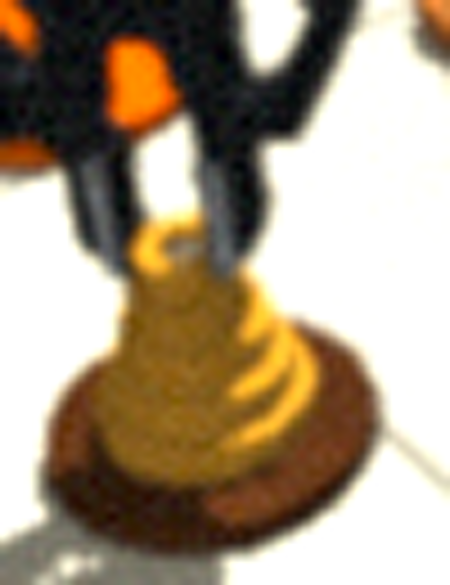

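View pics/e7c.png

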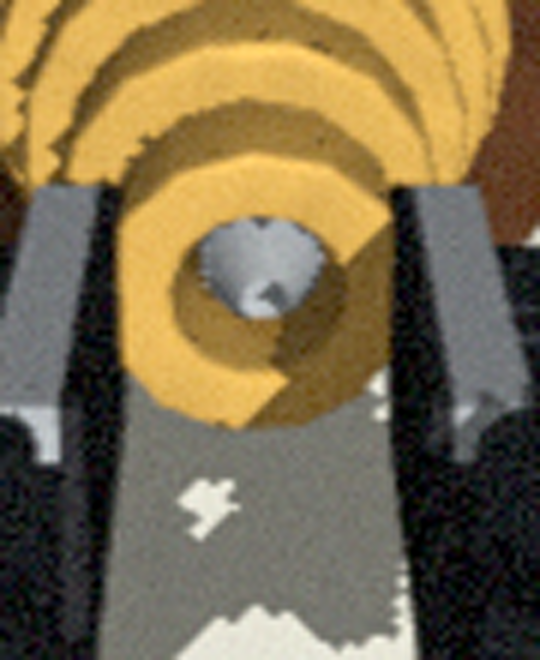

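Threaded and nearly seated; down one more millimetre, release and clear.

carry_out(commands=[{"hand": 10,"x": 0,"y": 0,"z": -1.5,"spin": 0},{"hand": 10,"x": 0,"y": 0,"z": -1.5,"spin": 0},{"hand": 40,"x": 0,"y": 0,"z": -1.5,"spin": 0},{"hand": 40,"x": 0,"y": 0,"z": 0,"spin": 0},{"hand": 46,"x": 0,"y": 0,"z": 0,"spin": 0},{"hand": 46,"x": 0,"y": 0,"z": 35,"spin": 0},{"hand": 46,"x": 0,"y": 0,"z": 75,"spin": 0},{"hand": 46,"x": 0,"y": 0,"z": 110,"spin": 0}])

```text
time: 45.57
eef_pos: [0.486, -0.293, 0.1783]
orientation: [1.153, 2.864, 0.031]
force: [0.2, -1.5, 0.7]
gripper_width: 0.0459
```

carry_out(commands=[{"hand": 46,"x": 35,"y": -30,"z": 10,"spin": 0},{"hand": 46,"x": 35,"y": -30,"z": 10,"spin": 0},{"hand": 46,"x": 35,"y": -30,"z": 10,"spin": 0},{"hand": 46,"x": 35,"y": -30,"z": 10,"spin": 0}])

```text
time: 45.9
eef_pos: [0.5208, -0.3228, 0.188]
orientation: [1.153, 2.864, 0.031]
force: [-0.6, 0.3, 0.0]
gripper_width: 0.0461
```

```bash
python3 - <<'E'
from h import *
a=camera('scene');crop(cv2.convertScaleAbs(a,alpha=1.5),150,225,200,290,9,'f1.png');cv2.imwrite('pics/f1s.png',a)
cv2.imwrite('pics/f1t.png',camera('top'))
m,im=wshot('f1w',1.3);crop(im,180,60,360,240,3.3,'f1c.png')
E
```

```text
t 46.00 tcp [ 520.5 -322.4  188. ] yaw_y 46.2 zax [ 0.057 -0.001 -0.998] F [-0.4 -0.5  0.1] w 45.9 q [ 0.84  0.87 -0.71  1.45  0.61  1.    0.81]
```

View pics/f1.png

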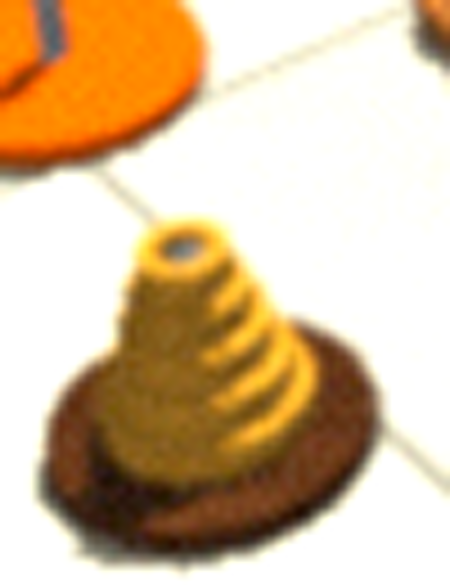

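View pics/f1s.png

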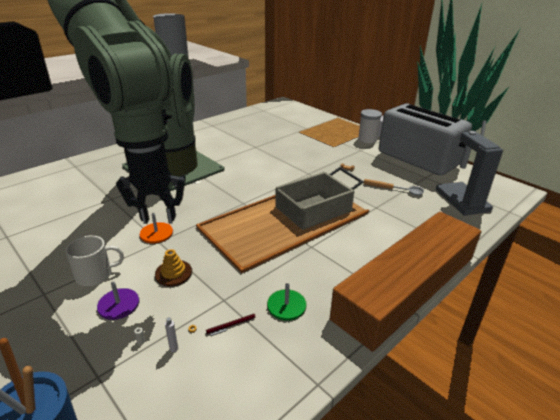

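View pics/f1c.png

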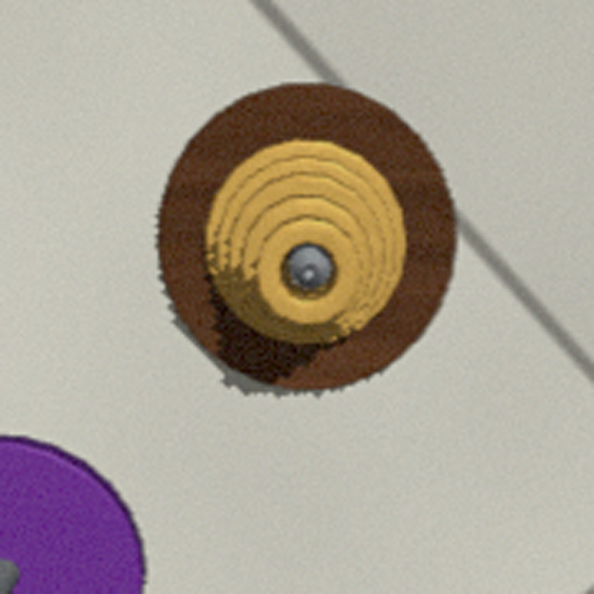

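View pics/f1t.png

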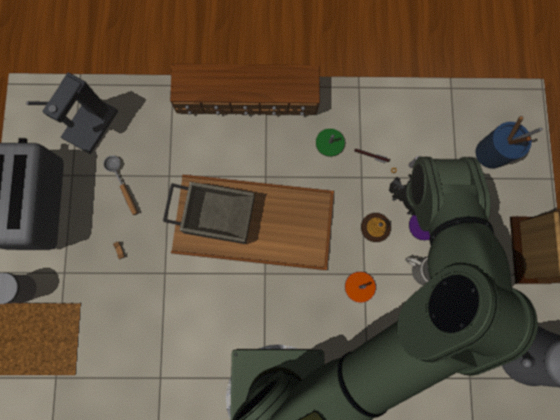

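```bash
python3 - <<'E'
from h import *
a=cv2.imread('pics/scene0.png')[300:360,110:220];b=cv2.imread('pics/f1s.png')[300:360,110:220]
crop(np.vstack([a,b]),0,0,110,120,5,'cmp.png')
E
```

```text
(no output)
```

View pics/cmp.png

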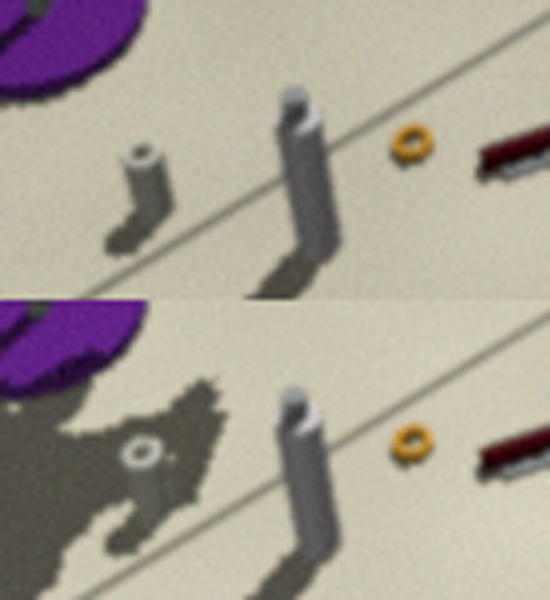

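The sleeve has not moved; it is only standing in the arm's shadow. Handing in.

```bash
python3 - <<'E'
from h import *
print(bot.sign_off())
E
```

```text
the job is handed in; nothing more can be done
None
```

The job is done and handed in at about 46 s. I rocked the tub forward by its handle on its pouring edge to about 85 degrees. All five rings slid out, and I set the tub back upright. I then threaded 58, 50, 42, 34 and 26 mm, in that order, on to the post of the dark-brown stand.

- **Final checks:** the last scene, top and wrist pictures show five concentric rings, flat and down on the disc with the post tip showing in the top ring. The tub is empty and upright on the tray, and the gripper is clear of everything.
- **Bystanders:** none looked moved. The sleeve looked odd in the last picture, but an enlarged before-and-after crop showed only the arm's shadow on it.
- **Forces:** the wrist reading peaked at about 66 N near full tilt, because I was pressing the tub down, and I backed off. It read about 51 N when setting the tub down. Both are under the 120 N wrist limit; I could not read the 40 N body-contact force separately.
- **Disagreements:** wrist-camera positions were 3–6 mm off the top camera's, so I set each ring by its offset from the post in a single wrist picture, then checked with the scene camera. The tool also drifted to about 3 degrees of tilt. Wrist joint 6 read about 0.00, its lower limit, at the first ring pick. No motion fault was reported.
- **Knock:** the 34 mm ring was knocked aside during the run, and I found it again before picking it.

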